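# Load a tea tin and index the filling turntable

### The arm

A 7-joint arm with a two-finger parallel gripper is mounted at the origin on the work surface. World frame = base frame: x ahead of the robot, y to its left, z up, the work surface at z = 0. Lengths are in m, angles in rad, forces in N, time in s.
With the tool pointing down it reaches from about 0.4 to 0.875 m from the base axis. Payload 6.5 kg.
Tool frame: the origin (TCP) lies on the centre line of the jaws, within the pads' length; the fingertips stand 22 mm ahead of it and the grasp point (between the pads) lies 3 mm ahead of it (ctrl.tip_extent is the distance from the TCP to the fingertips, in m); z points along the fingers, x is the direction in which the jaws open and shut, and the axes are right-handed (so a half turn about z gives the same grasp; the last joint's range is limited). The gripper opens to 88 mm and grips with 3 to 60 N. Pads are 18 mm wide; open, the fingers measure 123 mm over their backs; the gripper's body (75 mm by 187 mm) begins 45 mm behind the grasp point.
Start: joints at [-1.252, 0.536, -0.004, 1.538, 0.003, 1.067, -0.071], TCP at [0.244, 0.602, 0.261] pointing down, gripper open.
Joint ranges: [-2.7, 2.7], [-0.37, 2.16], [-1.27, 1.26], [0.24, 2.4], [-1.31, 4.45], [0.19, 1.91], [-2.76, 2.76]. Speed limits (rad/s): [2.39, 2.39, 3.14, 3.14, 3.14, 3.14, 3.14].

### API

Orientations are given as a 3x3 rotation matrix whose columns are the frame's x, y, z axes.
In Python, from workcell import ctrl gives the robot as it stands. The module is installed in compiled form; this text tells all that it offers.
- The arm moves only by the tool drive_tool, never from a script. Its argument "commands" is a list of rows, each a list of 4 numbers: the shift along the world's x, y, z in cm, then the turn about the world's z in units of 5 degrees (1.0 is 5 degrees). A call has 1 to 8 rows; each row is the pose to reach, as a shift and turn from the pose commanded when the call began; what a row does not reach only later rows make up. A row lasts 1/12 s, in which the tool goes at most 41.7 mm and 7.16 degrees, less where a joint would pass 70% of its speed; a pose out of reach is approached as far as the arm can. A call with a gripper value outside its range is refused whole. "jaw" is the closure, from -1 (fully open) to 1 (shut), so that 0 is half open, set as the call begins (left out, the last holds). The fingers move at their own pace and stop on an object; the grip force is fixed at half the most. Time passes only in rows, so rows that repeat a pose let the fingers close. It gives the time, the measured TCP pose, the force and the opening at its end, in the units of the state.
- ctrl.get_state(): the state, without advancing time (a new reading comes with each control period).
- ctrl.get_image(name): name is "side" or "top" or "wrist"; returns the picture (400x640x3 uint8, blue, green, red); there is no depth.
- ctrl.camera_model(name): a dict with "mtx" (3x3 intrinsics, pixels), "k1" (the pictures are not rectified: a ray, as slopes to the right and down, at radius r is drawn at 1 + k1 r^2 times it, then the intrinsics apply), "T" (4x4, takes a point from camera to world coordinates). Camera axes: x right, y up, looking along -z (the intrinsics and any distortion apply to the point x, -y, -z); pixel columns grow to the right and rows downward; lengths in m; the calibration is good to about 2 mm. A picture is of the moment at which its call begins: read the wrist's pose just before it. camera_model takes no time and is no camera call; for the wrist camera it gives the pose at the moment of the call.
- ctrl.job_done(): hands the job in, once; it reports no verdict.
The state is a dict: "clock": time; "q": joint angles; "joint_velocities": joint speeds; "joint_efforts": joint torques, N m; "eef_pos": TCP position; "eef_rot": TCP orientation; "ft_force": force on the tool from outside, world axes, zero at the start; "ft_torque": the same for the moment, N m; "gripper_width": opening from 0.0 (shut) to 1.0 (fully open).
Only numpy, scipy, OpenCV 4.12 (cv2) and the standard library are available. Lean on these libraries where they do the work, as an engineer would, in place of code of your own. Each camera call takes 0.05 s, during which the arm holds its last target.

### The job

The empty square tea tin is standing mouth-down on the bench: turn it mouth-up and stand it squarely down in the loading nest of the filling turntable, the empty nest on its right-hand side as the robot sees it, a quarter turn before the spout. Then pull up the plunger knob, turn the table one station (a quarter turn) counter-clockwise as seen from above, which brings the tin under the hopper spout, and let the plunger drop fully home in the next hole so that the table is locked. Keep the lidded tin in its nest and leave the other things on the bench where they are.

Things in the scene. Friction and masses are not known exactly. Their poses are not given: they have to be found in the camera images.
- tin_centre (a point): Centre of the empty square tea tin, bare metal, open at one end: 50 x 50 mm, 70 mm tall, wall 3 mm, 60 to 100 g. z points from mouth to closed bottom: up at the start (mouth-down on the bench, centre 35 mm up), down when it stands mouth-up. x and y are square to its side faces. It lies still on a side (centre 25 mm up), so it can be let go there and taken again.
- dial_centre (a point): On the turntable's vertical axis, at the top of its round dial (256 mm across, top 40 mm above the bench, hub nut 14 mm high). x and y turn with the dial; z up. Nests a quarter turn apart, 85 mm from the axis: -y the loading nest, +y the lidded tin's, +x (under the spout at the start) and -x empty. Fixed flange below: 344 mm across, top 26 mm up, four bushed holes 150 mm from the axis.
- loading_nest (a point): Centre of the floor (40 mm above the bench) of the loading nest: a white square frame on the dial, 56 mm clear inside, rim 10 mm high and 5 mm thick, sides along its x and y (those of dial_centre). It is the empty nest on the right as the robot sees it, a quarter turn before the spout; it turns with the dial. A tin standing in it has its centre 35 mm above this point.
- spout (a point): Centre of the lower end of the fixed steel hopper spout (32 mm across, 138 mm above the bench), straight above a nest's place. The hopper above is a cone up to 114 mm across, 234 mm above the bench; its post (24 mm, 220 mm tall) stands on the same side, 215 mm from the dial's axis.
- plunger_knob (a point): Middle of the index plunger's round black knob: 30 mm across, 79 to 108 mm above the bench when home (this point 95 mm). It stands upright on a 23 mm barrel (28 mm hexagon at the foot, top 73 mm up) on a lug of the dial, 150 mm from the axis, between the lidded tin's nest and the empty nest on the robot's side. It turns with the dial; fingers can slip round it.
- plunger (a joint): Lift of the plunger, m: 0 = fully home, its 10 mm round-nosed pin 9 mm down in a hole (table locked); 0.014 = top stop. From 0.009 up the pin is clear and the dial can turn. A spring pushes it down: with its weight 6 N when home, 10 N at 12 mm lift. Let go between holes it rests on the flange at 0.009; let go within about 4 mm of a hole it slips in and centres itself.
- dial (a joint): Turn of the dial, rad: 0 = locked in the starting hole, grows counter-clockwise seen from above; the next hole is at 1.571. Locked, it has about 0.01 rad of play either way. It turns stiffly (0.1 N m) and stays where it is left.
- lidded_centre (a point): Centre of a filled, lidded square tin, 50 x 50 x 74 mm, 105 to 170 g, standing loose in the nest opposite the loading nest; it rides round with the dial and must stay in its nest.
- canister: Round steel canister standing mouth-down on the bench, 77 mm across, 65 mm tall; origin at the centre of its underside. Leave it. It and the square tin may stand in each other's places.
- square_lid: A loose square tin lid lying on the bench, 53 x 53 x 17 mm; origin at the centre of its underside. Leave it.
- scoop: Small steel tea scoop with a wooden handle, 180 x 50 x 24 mm, lying on the bench; origin at the back of its pan, handle along its -x. Leave it.
- cup: White porcelain cup, 66 mm across, 45 mm tall; origin at the centre of its underside. Leave it.
- brush: Flat bench brush, 170 mm long, lying on the bench, handle along its -x; origin under its middle. Leave it.

How it is judged:
On the way, in this order (a step that is already met when the one before it is completed fails the run):
1. the tin stands mouth-up in the loading nest, let go, with the table still locked in its starting hole (horizontal distance between tin_centre and loading_nest below 0.007 m and z of tin_centre in the frame of loading_nest below 0.039 m and angle between tin_centre's own z axis and vertical above 3.04 rad and contact force between the fingers and tin below 0.2 N and value of joint plunger below 0.003 m and value of joint dial between -0.03 and 0.03 rad), for 0.2 s.
2. the plunger is drawn clear of its hole and the table is on its way counter-clockwise to the next (value of joint plunger above 0.006 m and value of joint dial between 0.2 and 1.4 rad), for 0.1 s.
At the end, for the whole second after the job is handed in: Plunger home (lift under 2 mm) with the dial at 1.571 within 0.03 rad; the tin at rest, mouth-up within 0.1 rad, in the loading nest (within 7 mm of its centre, 4 mm of its floor) and within 12 mm of under the spout; the lidded tin upright in its nest (75 to 95 mm from the axis, within 0.1 rad) (value of joint plunger below 0.002 m and value of joint dial between 1.541 and 1.601 rad and horizontal distance between tin_centre and loading_nest below 0.007 m and z of tin_centre in the frame of loading_nest below 0.039 m and angle between tin_centre's own z axis and vertical above 3.04 rad and horizontal distance between tin_centre and spout below 0.012 m and linear speed of tin below 0.02 m/s and horizontal distance between lidded_centre and dial_centre between 0.075 and 0.095 m and angle between lidded_centre's own z axis and vertical below 0.1 rad and y of lidded_centre in the frame of dial_centre above 0.07 m); the robot touches nothing.
It fails at once if the lidded tin is tipped or lifted out of its nest (angle between lidded_centre's own z axis and vertical above 0.35 rad or height (world z) of lidded_centre above 0.09 m).
It fails at once if another thing on the bench is moved by more than 30 mm (distance of any of canister, square_lid, scoop, cup, brush from where it was at the start of the episode above 0.03 m).
It also fails if it takes over 72 s, if anything falls off the work surface, if the arm or the gripper's body presses on something with over 40 N, if the wrist force passes 120 N, or if a joint passes its speed limit or range.

## Working session

There is one attempt and no reset: what is moved stays moved. The work goes in short steps, Python scripts to look and compute and a tool call to move; the robot and the scene stay as the last step left them, time stands still between calls to the robot, and variables do not carry over. Pictures are saved under pics/ and viewed, and the job is handed in when it is done.

Besides the shell and the picture viewer there is one more tool, called after "Request:" as name(argument=value, ...) on one line, values as JSON. drive_tool: Moves the arm, as the interface text tells. Its arguments: {"type":"object","properties":{"commands":{"type":"array"},"jaw":{"type":"number"}},"required":["commands"]}

```bash
mkdir -p pics
cat > h.py <<'E'
import numpy as np, cv2
from workcell import ctrl
def snap(n,f):
    im=ctrl.get_image(n); cv2.imwrite('pics/'+f,im); return im
def ray(cam,u,v):
    m=ctrl.camera_model(cam) if isinstance(cam,str) else cam
    K=np.array(m['mtx']);T=np.array(m['T']);k=m['k1']
    d=np.array([(u-K[0,2])/K[0,0],(v-K[1,2])/K[1,1]]);s=d.copy()
    for _ in range(30): s=d/(1+k*(s@s))
    r=T[:3,:3]@np.array([s[0],-s[1],-1]);return T[:3,3],r
def onz(cam,u,v,z):
    o,r=ray(cam,u,v);return o+r*(z-o[2])/r[2]
def proj(cam,p):
    m=ctrl.camera_model(cam) if isinstance(cam,str) else cam
    K=np.array(m['mtx']);T=np.array(m['T']);c=T[:3,:3].T@(np.array(p)-T[:3,3])
    s=np.array([c[0],-c[1]])/-c[2];s=s*(1+m['k1']*(s@s));return K[0,0]*s[0]+K[0,2],K[1,1]*s[1]+K[1,2]
E
python3 - <<'E'
from h import *
s=ctrl.get_state();print(s);print(ctrl.tip_extent)
for n in ['side','top','wrist']:
    snap(n,n+'0.png');print(n,ctrl.camera_model(n))
E
```

```text
{'clock': 0.0, 'q': array([-1.25222078,  0.53713214, -0.00447537,  1.53885923,  0.00261956,
        1.06730968, -0.07125649]), 'joint_velocities': array([-0.00067057, -0.00119   , -0.0001408 ,  0.00052361,  0.00050842,
        0.0006152 , -0.0007874 ]), 'joint_efforts': array([ 1.12114865e-04, -5.70987189e+01,  9.91131105e-01, -2.51591206e+01,
       -5.61393297e-02,  1.81524380e-02,  1.81029613e-04]), 'eef_pos': array([0.24375977, 0.60194121, 0.25986618]), 'eef_rot': array([[ 3.75298319e-01,  9.26903932e-01, -5.22695723e-04],
       [ 9.26902524e-01, -3.75298663e-01, -1.62032441e-03],
       [-1.69805207e-03,  1.23617042e-04, -9.99998551e-01]]), 'ft_force': array([-0.89340406,  0.12604868, -0.56805067]), 'ft_torque': array([ 0.01694662, -0.00895014,  0.01756233]), 'gripper_width': 1.0045976861407193}
0.022
side {'mtx': array([[367.07641663,   0.        , 320.61650344],
       [  0.        , 367.07641663, 200.54435584],
       [  0.        ,   0.        ,   1.        ]]), 'k1': -0.08668991629265876, 'T': array([[ 0.75311548,  0.3571718 , -0.55249016, -0.11466164],
       [-0.65778721
[... 359 characters left out ...]
 'T': array([[ 0.00468177,  0.99378091, -0.11125461,  0.28586021],
       [-0.9999112 ,  0.00326418, -0.01292059, -0.04326665],
       [-0.01247708,  0.11130522,  0.99370794,  1.64667817],
       [ 0.        ,  0.        ,  0.        ,  1.        ]])}
wrist {'mtx': array([[304.20517916,   0.        , 322.21408133],
       [  0.        , 304.20517916, 200.83718048],
       [  0.        ,   0.        ,   1.        ]]), 'k1': -0.009166074974356977, 'T': array([[ 0.37576689, -0.88272978, -0.28211237,  0.16994997],
       [ 0.92671307,  0.35745167,  0.115893  ,  0.63199049],
       [-0.00146067, -0.30498598,  0.95235572,  0.38320954],
       [ 0.        ,  0.        ,  0.        ,  1.        ]])}
```

View pics/side0.png

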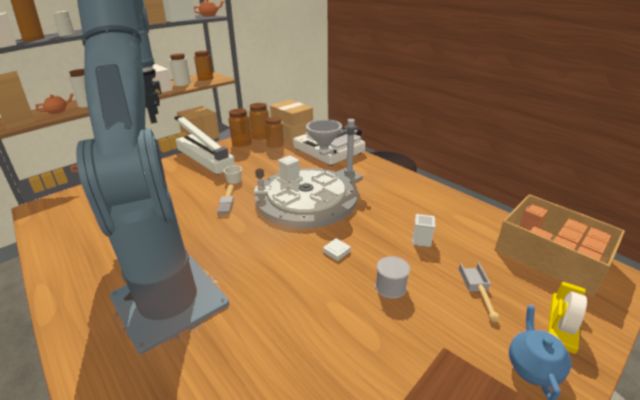

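View pics/top0.png

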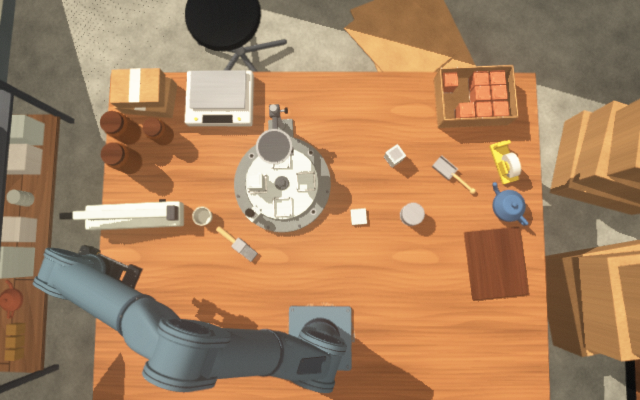

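View pics/wrist0.png

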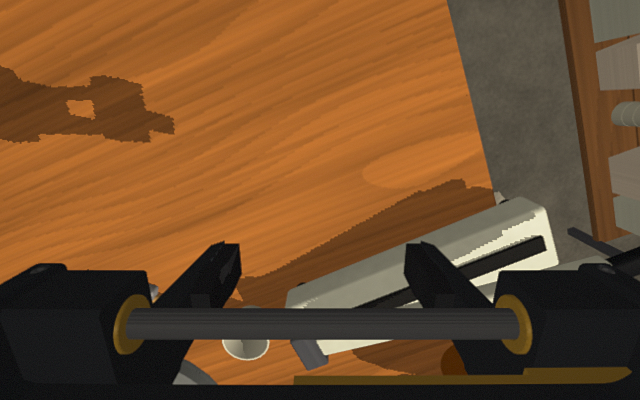

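Run:
```python
import cv2
t=cv2.imread('pics/top0.png');s=cv2.imread('pics/side0.png')
cv2.imwrite('pics/t1.png',cv2.resize(t[90:270,190:450],(780,540),interpolation=cv2.INTER_CUBIC))
cv2.imwrite('pics/s1.png',cv2.resize(s[100:310,210:510],(800,560),interpolation=cv2.INTER_CUBIC))
from h import *
for n,u,v,z in [('tin',395,155,.07),('lid',359,217,.017),('can',412,214,.065),('hub',282,183,.05),('cup',202,216,.045),('brush',240,242,.02),('scoop',440,165,.02)]: print(n,onz('top',u,v,z).round(3))
```

```text
tin [ 0.628 -0.26   0.07 ]
lid [ 0.416 -0.137  0.017]
can [ 0.423 -0.316  0.065]
hub [0.532 0.133 0.05 ]
cup [0.415 0.413 0.045]
brush [0.326 0.282 0.02 ]
scoop [ 0.603 -0.427  0.02 ]
```

View pics/t1.png

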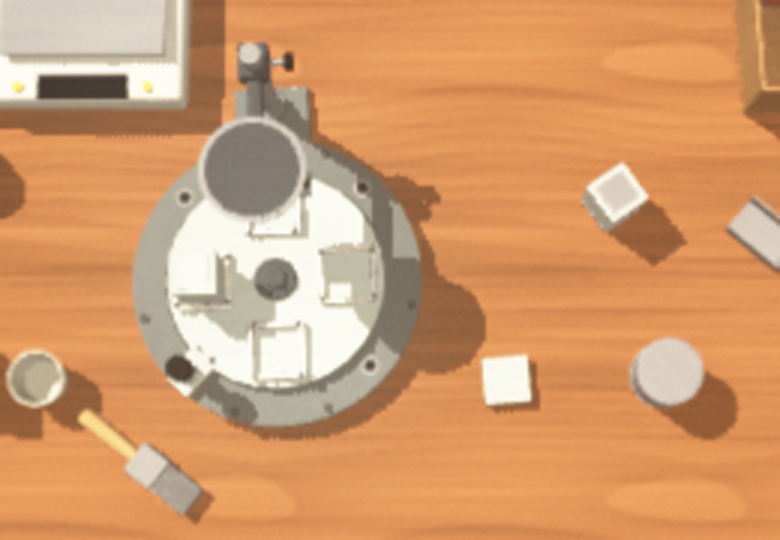

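View pics/s1.png

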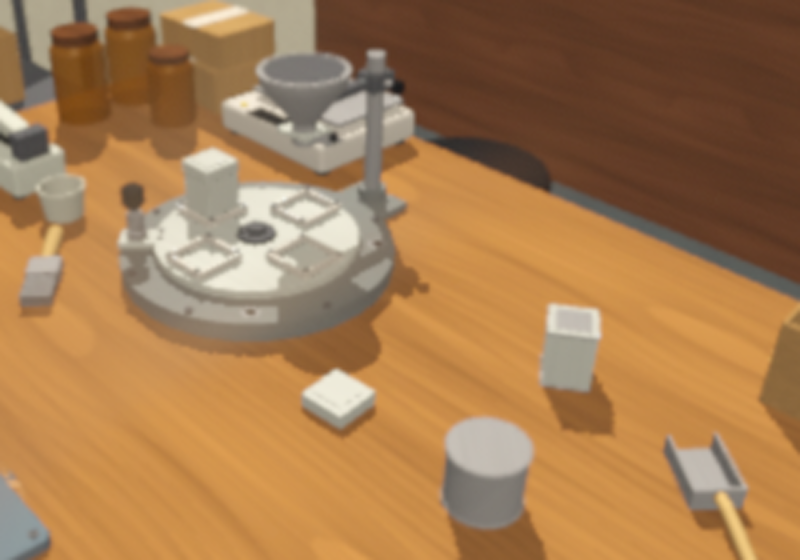

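Run:
```python
from h import *
for n,cx,cy,z in [('hubtop',275,279,.054),('loadnest',350,277,.05),('nearnest',281,352,.05),('lidtin',200,277,.114),('knob',179,368,.108),('post',252,55,.22),('hoppertop',253,168,.234),('hole RB',362,187,.026),('hole RF',370,365,.026),('hole LB',184,196,.026),('flange r',421,279,.026),('flange l',133,279,.026),('flange near',272,427,.026)]:
    u,v=190+cx/3,90+cy/3
    print(n,onz('top',u,v,z).round(4))
# tin contour
im=cv2.imread('pics/top0.png')
c=im[140:175,378:415];hsv=cv2.cvtColor(c,cv2.COLOR_BGR2HSV)
m=((hsv[...,1]<60)&(hsv[...,2]>190)).astype(np.uint8)
print('\n'.join(''.join('.#'[x] for x in r) for r in m))
```

```text
hubtop [0.5313 0.1341 0.054 ]
loadnest [0.5345 0.047  0.05  ]
nearnest [0.4464 0.1262 0.05  ]
lidtin [0.5241 0.2117 0.114 ]
knob [0.4222 0.234  0.108 ]
post [0.7466 0.1441 0.22  ]
hoppertop [0.6204 0.1389 0.234 ]
hole RB [0.6467 0.0351 0.026 ]
hole RF [0.4338 0.0239 0.026 ]
hole LB [0.6355 0.2477 0.026 ]
flange r [ 0.536  -0.0356  0.026 ]
flange l [0.5352 0.3062 0.026 ]
flange near [0.3606 0.138  0.026 ]
.....................................
.....................................
.....................................
.....................................
.....................................
.................###.................
................#####................
..............########...............
.............##########..............
...........############..............
..........##############.............
.........################............
........##################...........
........##################...........
........###################..........
..........##################.........
..........#################..........
..........#################..........
...........##############............
............############.............
.............#########...............
..............#######................
...............####..................
...............###...................
.....................................
............#........................
.....................................
.....................................
.....................................
.....................................
.....................................
.....................................
.....................................
.....................................
.....................................
```

Request:
drive_tool(commands=[[0,0,4,0],[4,-1,8,-1],[6,-5,8,-2],[8,-9,8,-2],[9,-13,8,-2],[10,-17,8,-2],[11,-21,8,-2],[12,-25,8,-2]], jaw=-1)

```text
clock: 0.82
eef_pos: [0.361, 0.3627, 0.3405]
eef_rot: [[0.531, 0.848, -0.0], [0.848, -0.531, -0.0], [-0.0, -0.0, -1.0]]
ft_force: [0.8, 0.5, 0.1]
gripper_width: 1.003
```

Request:
drive_tool(commands=[[1,-4,0,-1],[3,-8,0,-2],[4,-12,0,-2],[6,-16,0,-3],[8,-19,0,-3],[9,-23,0,-4],[11,-27,0,-4],[12,-30,0,-4]])

```text
clock: 1.48
eef_pos: [0.4816, 0.062, 0.3409]
eef_rot: [[0.79, 0.614, 0.001], [0.614, -0.79, -0.0], [0.0, 0.001, -1.0]]
ft_force: [0.5, 0.3, 0.5]
gripper_width: 0.994
```

Request:
drive_tool(commands=[[2,-4,0,0],[4,-8,0,0],[6,-12,-2,0],[8,-16,-4,0],[10,-20,-6,0],[11,-24,-8,0],[12,-28,-10,0],[12,-30,-12,0]])

```text
clock: 2.15
eef_pos: [0.5992, -0.2203, 0.2321]
eef_rot: [[0.788, 0.615, 0.002], [0.615, -0.788, -0.001], [0.001, 0.002, -1.0]]
ft_force: [0.3, -0.0, 0.6]
gripper_width: 1.001
```

Run:
```python
from h import *
s=ctrl.get_state();print(s['clock'],s['eef_pos'],s['eef_rot'][:,0],s['q'])
snap('wrist','w1.png')
```

```text
2.15 [ 0.5992059  -0.22026035  0.23207555] [0.78820815 0.61540797 0.00096893] [-0.03592135  0.58045654  0.46203273  1.62004649 -0.29305219  1.00850808
  1.18056615]
```

View pics/w1.png

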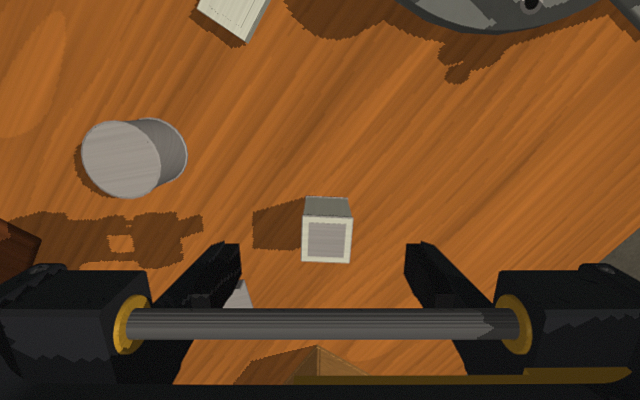

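Run:
```python
from h import *
im=cv2.imread('pics/w1.png')
hsv=cv2.cvtColor(im,cv2.COLOR_BGR2HSV)
m=((hsv[...,1]<60)&(hsv[...,2]>140)).astype(np.uint8);m[:, :290]=0;m[:,365:]=0;m[:208]=0;m[280:]=0
cs,_=cv2.findContours(m,cv2.RETR_EXTERNAL,cv2.CHAIN_APPROX_NONE);c=max(cs,key=cv2.contourArea)
P=np.array([onz('wrist',*p[0],.07)[:2] for p in c],np.float32)
r=cv2.minAreaRect(P*1000);print(r);print(cv2.boundingRect(c))
```

```text
((628.1681518554688, -266.862548828125), (49.95082473754883, 49.86623764038086), 34.63053894042969)
(301, 216, 52, 47)
```

Request:
drive_tool(commands=[[1,-2,-3,-0.3],[2.9,-4.7,-5,-0.7],[2.9,-4.7,-8,-0.7],[2.9,-4.7,-11,-0.7],[2.9,-4.7,-13,-0.7],[2.9,-4.7,-13,-0.7]])

```text
clock: 2.7
eef_pos: [0.6238, -0.2635, 0.0972]
eef_rot: [[0.825, 0.566, -0.008], [0.566, -0.825, 0.003], [-0.005, -0.007, -1.0]]
ft_force: [-0.3, 0.7, -0.3]
gripper_width: 0.997
```

Request:
drive_tool(commands=[[0,0,-2,0],[0,0,-4,0],[0,0,-5.5,0],[0,0,-6.3,0],[0,0,-6.3,0]])

```text
clock: 3.12
eef_pos: [0.6261, -0.2646, 0.0383]
eef_rot: [[0.824, 0.566, -0.002], [0.566, -0.824, 0.001], [-0.001, -0.002, -1.0]]
ft_force: [0.1, 0.5, -0.5]
gripper_width: 1.001
```

Request:
drive_tool(commands=[[0.1,-0.1,0,0],[0.1,-0.1,0,0]])

```text
clock: 3.28
eef_pos: [0.6289, -0.2668, 0.0409]
eef_rot: [[0.825, 0.566, 0.002], [0.566, -0.825, -0.001], [0.001, 0.002, -1.0]]
ft_force: [1.4, 0.3, 0.4]
gripper_width: 0.998
```

Request:
drive_tool(commands=[[0,0,0,0],[0,0,0,0],[0,0,0,0],[0,0,0,0],[0,0,0,0],[0,0,0,0]], jaw=1)

```text
clock: 3.78
eef_pos: [0.6281, -0.266, 0.0397]
eef_rot: [[0.825, 0.566, 0.0], [0.566, -0.825, 0.0], [0.0, 0.0, -1.0]]
ft_force: [-0.2, 0.0, -0.3]
gripper_width: 0.567
```

Request:
drive_tool(commands=[[0,1,3,0],[0.4,5,6,0],[0.8,9,6,0],[1.2,13,6,0],[1.8,17,5,0],[2.3,20,3.5,0],[2.6,22.6,2.1,0],[2.6,22.6,2.1,0]])

```text
clock: 4.45
eef_pos: [0.6527, -0.0302, 0.0571]
eef_rot: [[0.819, 0.573, -0.005], [0.573, -0.819, 0.006], [-0.0, -0.007, -1.0]]
ft_force: [-1.3, 1.5, -0.8]
gripper_width: 0.564
```

Run:
```python
from h import *
s=ctrl.get_state();print(s['clock'],s['eef_pos'],s['eef_rot'][:,0])
im=snap('side','s2.png');cv2.imwrite('pics/s2z.png',cv2.resize(im[120:270,240:460],(792,540),interpolation=cv2.INTER_CUBIC))
snap('wrist','w2.png')
d=np.array([-.566,.824])
for ph in range(0,91,15):
    p=np.radians(ph);t=28
    X=25*np.cos(p)-t*np.sin(p);k=25*np.sin(p)+t*np.cos(p);a=25-X
    print(ph,'along',a.round(1),'xy cm',(d*a/10).round(2),'dz',((k-28)/10).round(2))
```

```text
4.45 [ 0.65274508 -0.03022077  0.05714552] [ 8.19222499e-01  5.73475607e-01 -4.74082033e-04]
0 along 0.0 xy cm [-0.  0.] dz 0.0
15 along 8.1 xy cm [-0.46  0.67] dz 0.55
30 along 17.3 xy cm [-0.98  1.43] dz 0.87
45 along 27.1 xy cm [-1.54  2.23] dz 0.95
60 along 36.7 xy cm [-2.08  3.03] dz 0.77
75 along 45.6 xy cm [-2.58  3.76] dz 0.34
90 along 53.0 xy cm [-3.    4.37] dz -0.3
```

View pics/s2z.png

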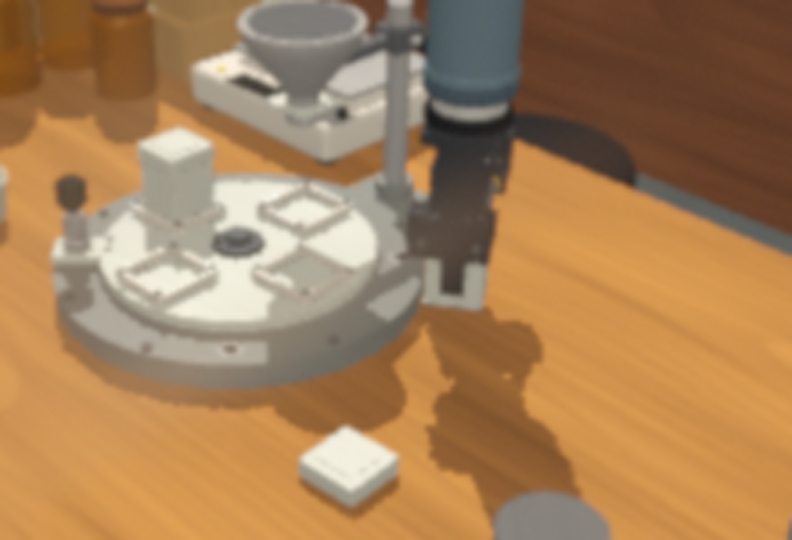

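View pics/w2.png

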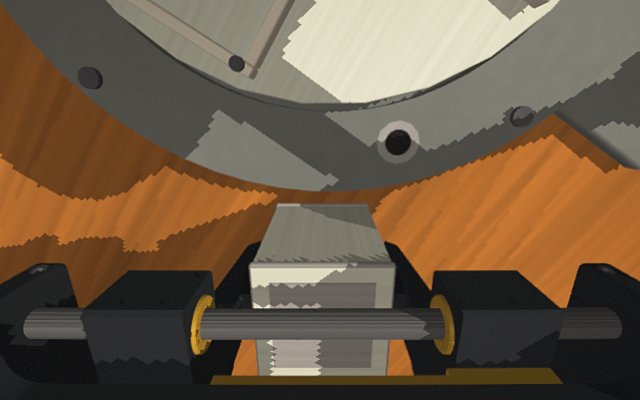

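Request:
drive_tool(commands=[[0,0,0,0],[0,0,0,0]])

```text
clock: 4.72
eef_pos: [0.654, -0.0425, 0.0612]
eef_rot: [[0.826, 0.564, 0.001], [0.564, -0.826, -0.001], [-0.0, 0.002, -1.0]]
ft_force: [-0.1, -1.2, -1.3]
gripper_width: 0.569
```

Request:
drive_tool(commands=[[-0.5,0.7,-0.3,0],[-0.85,1.24,-0.3,0],[-1.07,1.57,-0.3,0],[-1.25,1.81,0,0],[-1.47,2.14,0.2,0],[-1.75,2.55,0.4,0],[-2.0,2.97,0.5,0],[-2.0,2.97,0.5,0]])

```text
clock: 5.38
eef_pos: [0.6362, -0.0164, 0.0671]
eef_rot: [[0.827, 0.563, 0.007], [0.563, -0.827, -0.008], [0.002, 0.011, -1.0]]
ft_force: [6.0, -11.5, -1.1]
gripper_width: 0.563
```

Run:
```python
from h import *
s=ctrl.get_state();print(s['clock'],s['eef_pos'],s['ft_force'])
im=snap('side','s3.png');cv2.imwrite('pics/s3z.png',cv2.resize(im[140:240,300:440],(756,540),interpolation=cv2.INTER_CUBIC))
snap('wrist','w3.png')
```

```text
5.3833 [ 0.63623885 -0.01644904  0.06706295] [  5.98773902 -11.52902825  -1.1422579 ]
```

View pics/s3z.png

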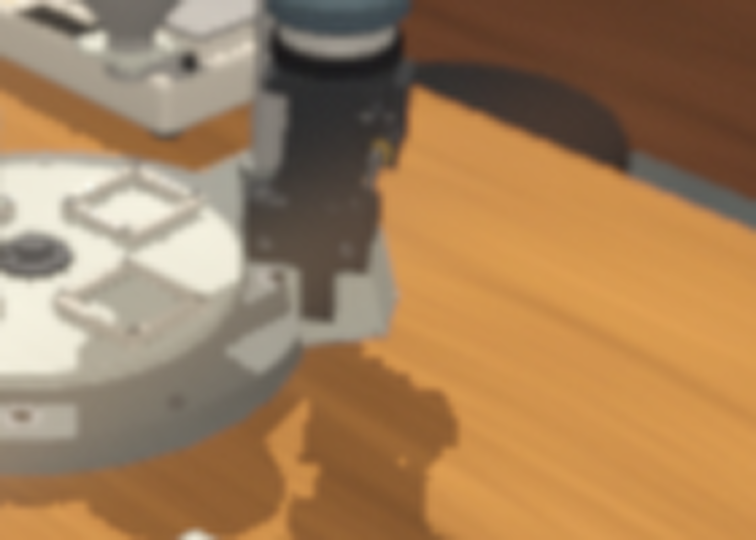

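View pics/w3.png

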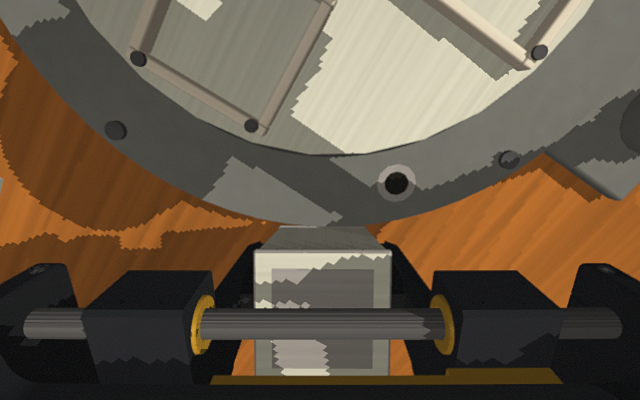

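Request:
drive_tool(commands=[[-0.25,0.37,0.05,0],[-0.5,0.75,0.05,0],[-0.75,1.1,0,0],[-1.0,1.5,-0.15,0],[-1.25,1.85,-0.35,0],[-1.4,2.1,-0.5,0],[-1.4,2.1,-0.5,0]])

```text
clock: 6.07
eef_pos: [0.6226, 0.0043, 0.0635]
eef_rot: [[0.827, 0.562, 0.008], [0.562, -0.827, -0.007], [0.003, 0.01, -1.0]]
ft_force: [1.7, -10.9, 12.0]
gripper_width: 0.566
```

Run:
```python
from h import *
s=ctrl.get_state();print(s['clock'],s['eef_pos'],s['ft_force'])
im=snap('side','s4.png');cv2.imwrite('pics/s4z.png',cv2.resize(im[140:240,300:440],(756,540),interpolation=cv2.INTER_CUBIC))
snap('wrist','w4.png')
```

```text
6.0667 [0.62264564 0.00432284 0.06346581] [  1.74476934 -10.94131475  11.95950555]
```

View pics/s4z.png

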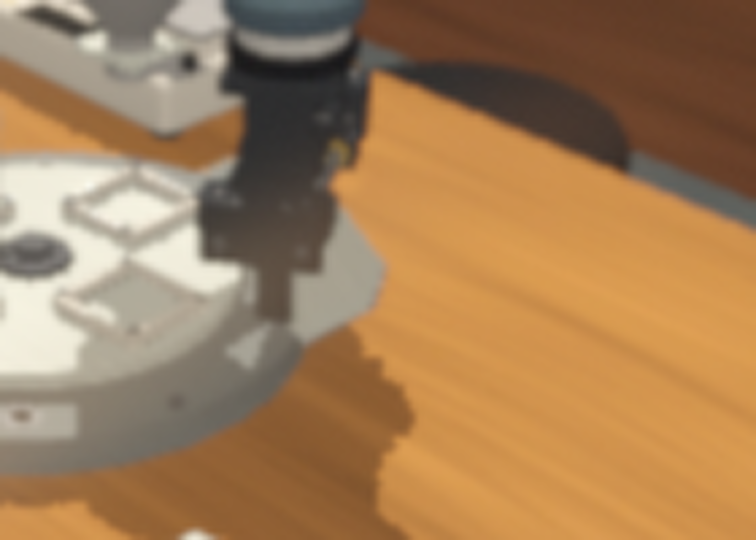

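View pics/w4.png

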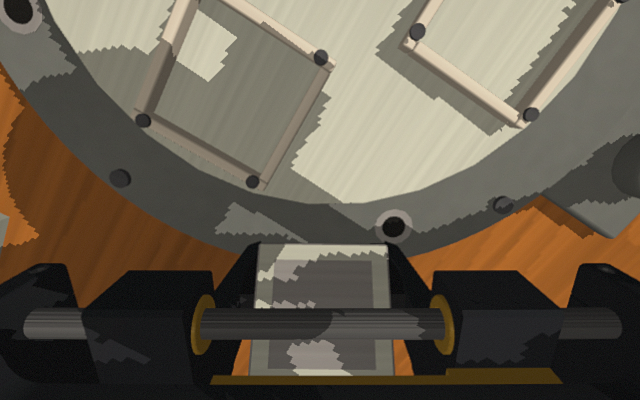

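Request:
drive_tool(commands=[[-0.15,0.25,-0.25,0],[-0.3,0.45,-0.5,0],[-0.4,0.6,-0.8,0],[-0.4,0.6,-1.1,0],[-0.4,0.6,-1.1,0]])

```text
clock: 6.58
eef_pos: [0.6196, 0.0135, 0.0524]
eef_rot: [[0.826, 0.564, 0.009], [0.564, -0.826, -0.003], [0.006, 0.008, -1.0]]
ft_force: [4.3, -5.9, 8.2]
gripper_width: 0.561
```

Run:
```python
from h import *
s=ctrl.get_state();print(s['clock'],s['eef_pos'],s['ft_force'])
im=snap('side','s5.png');cv2.imwrite('pics/s5z.png',cv2.resize(im[140:240,300:440],(756,540),interpolation=cv2.INTER_CUBIC))
snap('wrist','w5.png')
```

```text
6.5833 [0.61962402 0.01346384 0.0524445 ] [ 4.25863039 -5.91252289  8.19022007]
```

View pics/s5z.png

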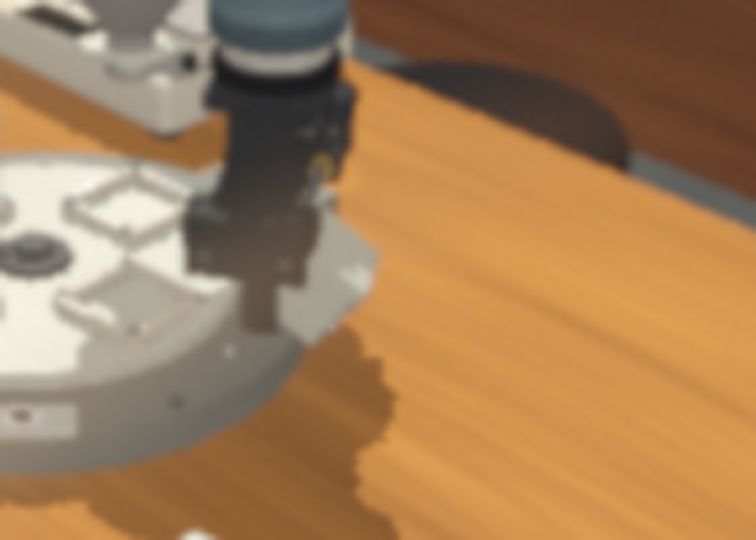

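View pics/w5.png

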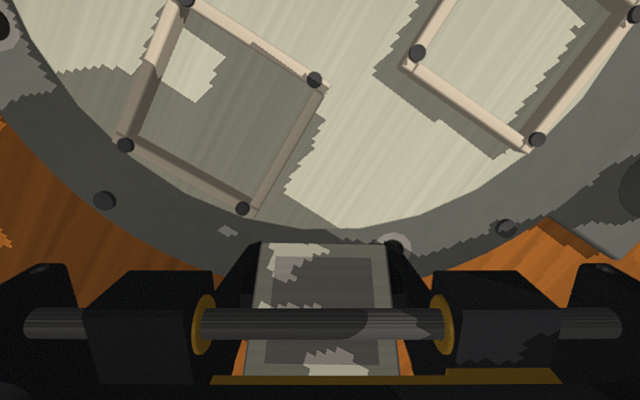

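Request:
drive_tool(commands=[[0.2,-0.3,1,0],[1.5,-2.2,2,0],[3.3,-5,2,0],[5,-7.5,2,0],[5.5,-8.1,1,0],[5.5,-8.1,0,0],[5.5,-8.1,0,0]])

```text
clock: 7.27
eef_pos: [0.6685, -0.0631, 0.0468]
eef_rot: [[0.825, 0.566, -0.005], [0.566, -0.825, 0.002], [-0.003, -0.004, -1.0]]
ft_force: [-0.6, 0.9, -1.2]
gripper_width: 0.568
```

Run:
```python
from h import *
s=ctrl.get_state();print(s['clock'],s['eef_pos'],s['ft_force'])
im=snap('side','s6.png');cv2.imwrite('pics/s6z.png',cv2.resize(im[140:240,320:460],(756,540),interpolation=cv2.INTER_CUBIC))
```

```text
7.2667 [ 0.66845878 -0.0631491   0.04680899] [-0.58567793  0.91282265 -1.21011092]
```

View pics/s6z.png

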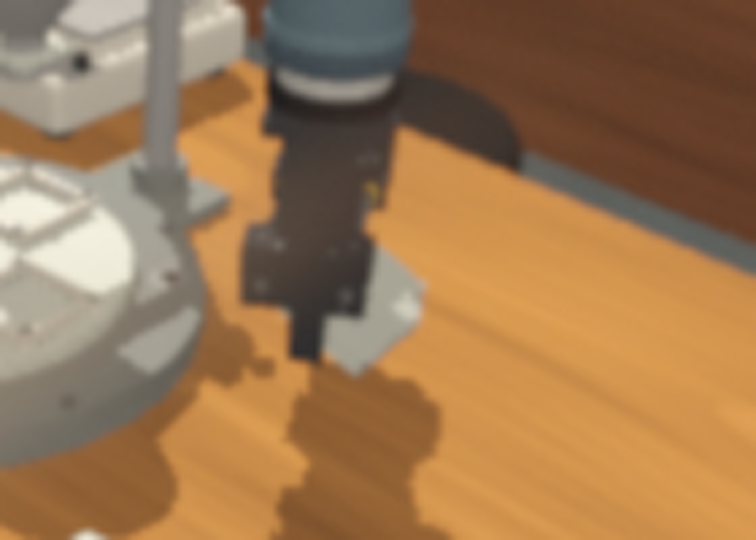

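Request:
drive_tool(commands=[[0,0,-0.5,0],[0,0,-1.0,0],[0,0,-1.4,0],[0,0,-1.8,0],[0,0,-1.9,0],[0,0,-1.9,0]])

```text
clock: 7.82
eef_pos: [0.6707, -0.0631, 0.032]
eef_rot: [[0.824, 0.566, -0.001], [0.566, -0.824, 0.002], [0.0, -0.002, -1.0]]
ft_force: [-6.6, 3.0, 14.7]
gripper_width: 0.563
```

Run:
```python
from h import *
s=ctrl.get_state();print(s['clock'],s['eef_pos'],s['ft_force'])
im=snap('side','s7.png');cv2.imwrite('pics/s7z.png',cv2.resize(im[140:240,320:460],(756,540),interpolation=cv2.INTER_CUBIC))
snap('wrist','w7.png')
```

```text
7.8167 [ 0.67072783 -0.06308739  0.03197809] [-6.61221305  3.02622682 14.70120947]
```

View pics/s7z.png

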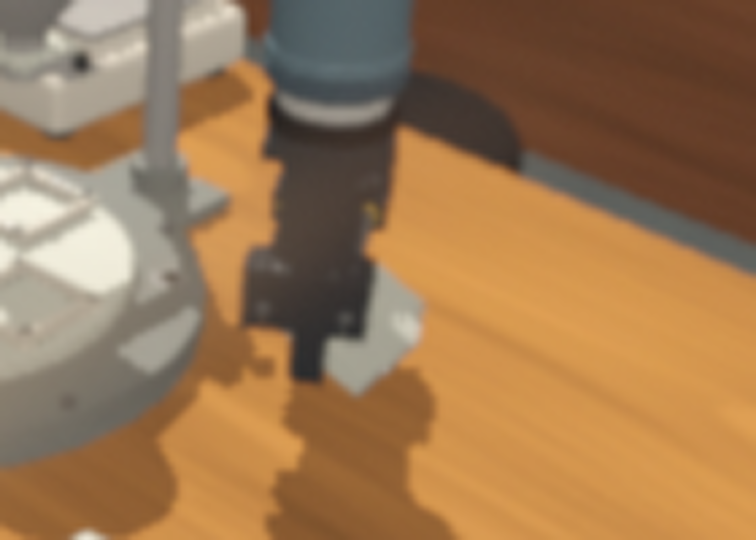

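View pics/w7.png

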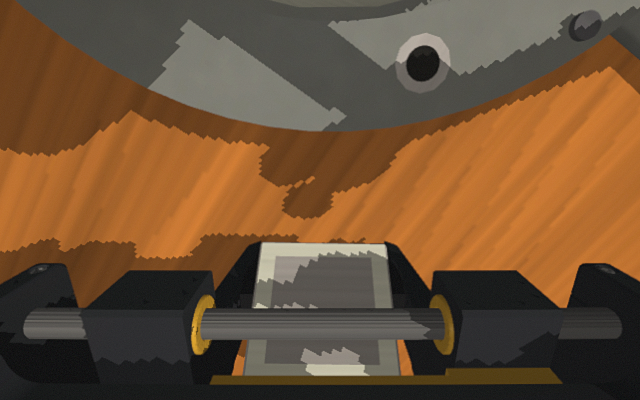

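Request:
drive_tool(commands=[[-0.2,0.3,-0.2,0],[-0.4,0.6,-0.4,0],[-0.6,0.9,-0.6,0],[-0.8,1.2,-0.7,0],[-1.0,1.5,-0.8,0],[-1.0,1.5,-0.8,0]])

```text
clock: 8.42
eef_pos: [0.6636, -0.0517, 0.0248]
eef_rot: [[0.825, 0.565, 0.007], [0.565, -0.825, -0.004], [0.003, 0.007, -1.0]]
ft_force: [1.3, -3.5, 8.6]
gripper_width: 0.563
```

Run:
```python
from h import *
s=ctrl.get_state();print(s['clock'],s['eef_pos'],s['ft_force'])
im=snap('side','s8.png');cv2.imwrite('pics/s8z.png',cv2.resize(im[140:240,320:460],(756,540),interpolation=cv2.INTER_CUBIC))
```

```text
8.4167 [ 0.66364153 -0.0517144   0.02476145] [ 1.26165271 -3.47636723  8.59622144]
```

View pics/s8z.png

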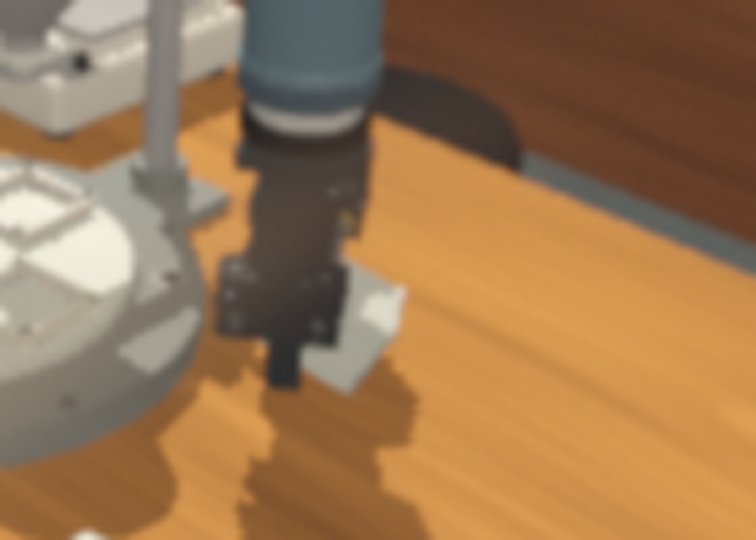

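Request:
drive_tool(commands=[[0,0,0,0],[0,0,0,0],[0,0,0.3,0],[0,0,0.3,0]], jaw=-1)

```text
clock: 8.8
eef_pos: [0.6608, -0.0489, 0.0256]
eef_rot: [[0.824, 0.566, -0.0], [0.566, -0.824, 0.0], [-0.0, -0.001, -1.0]]
ft_force: [0.5, -0.1, 0.1]
gripper_width: 0.838
```

Request:
drive_tool(commands=[[0,0,3,0],[0,0,6,0],[0,-2,10,0],[1,-4,14,0],[1,-6,16,0],[1,-6,16,0]])

```text
clock: 9.3
eef_pos: [0.6737, -0.1166, 0.1924]
eef_rot: [[0.828, 0.561, 0.01], [0.561, -0.828, -0.005], [0.005, 0.01, -1.0]]
ft_force: [0.5, -2.5, 0.4]
gripper_width: 0.998
```

Run:
```python
from h import *
s=ctrl.get_state();print(s['clock'],s['eef_pos'],s['ft_force'])
im=snap('side','s9.png');cv2.imwrite('pics/s9z.png',cv2.resize(im[140:240,320:460],(756,540),interpolation=cv2.INTER_CUBIC))
snap('wrist','w9.png')
```

```text
9.3 [ 0.67366546 -0.11660425  0.19244667] [ 0.4517119  -2.51578746  0.40697957]
```

View pics/s9z.png

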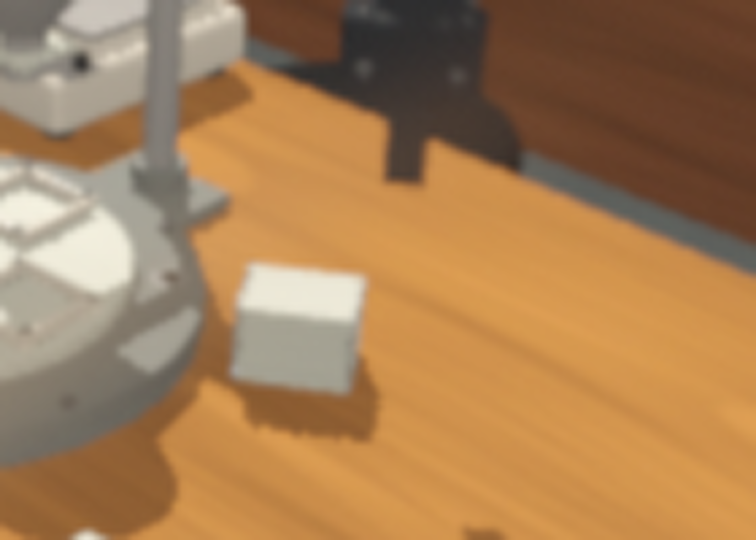

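View pics/w9.png

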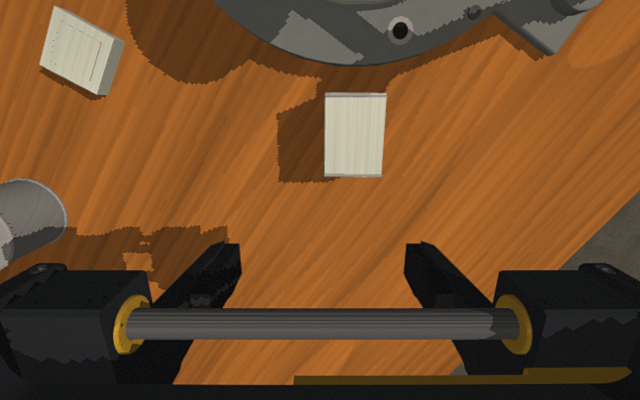

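Run:
```python
from h import *
im=cv2.imread('pics/w9.png')
hsv=cv2.cvtColor(im,cv2.COLOR_BGR2HSV)
m=((hsv[...,1]<60)&(hsv[...,2]>170)).astype(np.uint8);w=np.zeros_like(m);w[80:190,315:400]=1;m*=w
cs,_=cv2.findContours(m,cv2.RETR_EXTERNAL,cv2.CHAIN_APPROX_NONE);c=max(cs,key=cv2.contourArea)
s=ctrl.get_state();print(s['eef_pos'])
P=np.array([onz('wrist',*p[0],.05)[:2] for p in c],np.float32)
r=cv2.minAreaRect(P*1000);print(r);print(cv2.boundingRect(c))
x=s['eef_rot'][:,0];print(np.degrees(np.arctan2(x[1],x[0])))
C=np.array(r[0])/1000;print('r from dial',C-[.534,.135],np.hypot(*(C-[.534,.135])))
# flange edge circle check
for u,v in [(290,62),(350,66),(410,56)]: 
    p=onz('wrist',u,v,.026);print(p,np.hypot(p[0]-.534,p[1]-.135))
```

```text
[ 0.6711674  -0.11051354  0.18647778]
((663.154296875, -51.762367248535156), (49.09254837036133, 62.74306869506836), 34.35829162597656)
(325, 97, 61, 77)
34.3472132505177
r from dial [ 0.1291543  -0.18676237] 0.22707050495727613
[ 0.58432839 -0.03268773  0.026     ] 0.17507747564563658
[ 0.62855693 -0.00631218  0.026     ] 0.1700298393032771
[0.66611216 0.02893183 0.026     ] 0.16942278729693153
```

Run:
```python
from h import *
m0=ctrl.camera_model('wrist');im=snap('wrist','w10.png')
hsv=cv2.cvtColor(im,cv2.COLOR_BGR2HSV)
m=((hsv[...,1]<70)&(hsv[...,2]>120)).astype(np.uint8);w=np.zeros_like(m);w[75:195,310:405]=1;m*=w
cs,_=cv2.findContours(m,cv2.RETR_EXTERNAL,cv2.CHAIN_APPROX_NONE);c=max(cs,key=cv2.contourArea)
P=np.array([onz(m0,*p[0],.05)[:2] for p in c],np.float32)
r=cv2.minAreaRect(P*1000);print(r);print(cv2.boundingRect(c))
C=np.array(r[0])/1000;print('r from dial',np.hypot(*(C-[.534,.135])))
cv2.imwrite('pics/w10z.png',cv2.resize(im[50:230,270:450],None,fx=3,fy=3))
s=ctrl.get_state();print(s['clock'],s['eef_pos'])
```

```text
((665.0184936523438, -54.820552825927734), (50.37413787841797, 69.89520263671875), 34.312744140625)
(324, 97, 63, 85)
r from dial 0.23064623984377042
9.45 [ 0.67041942 -0.10861779  0.18478662]
```

View pics/w10z.png

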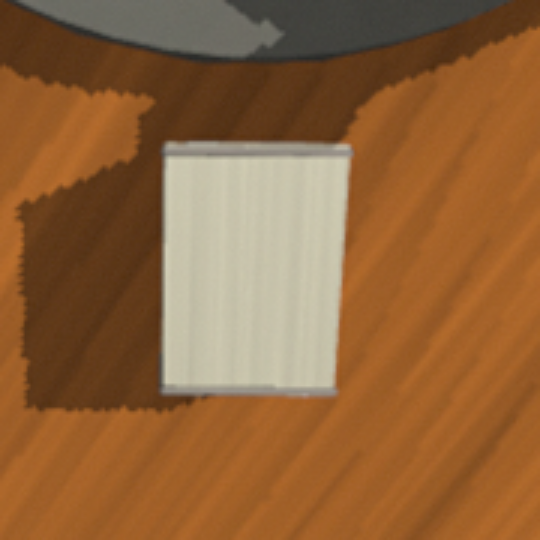

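Request:
drive_tool(commands=[[-0.3,3,-3,0],[-0.5,5.4,-6,0],[-0.5,5.4,-9,0],[-0.5,5.4,-9,0],[-0.5,5.4,-9,0]])

```text
clock: 9.87
eef_pos: [0.6637, -0.0544, 0.093]
eef_rot: [[0.824, 0.567, -0.006], [0.567, -0.824, 0.0], [-0.005, -0.003, -1.0]]
ft_force: [0.0, 0.1, -0.1]
gripper_width: 1.001
```

Request:
drive_tool(commands=[[0,0,-2,0],[0,0,-4,0],[0,0,-6,0],[0,0,-6.7,0],[0,0,-6.7,0],[0,0,-6.7,0]])

```text
clock: 10.37
eef_pos: [0.6667, -0.0563, 0.0299]
eef_rot: [[0.825, 0.565, 0.001], [0.565, -0.825, -0.001], [0.001, 0.001, -1.0]]
ft_force: [0.1, -0.1, -0.1]
gripper_width: 1.002
```

Request:
drive_tool(commands=[[-0.15,0.15,-0.2,0],[-0.15,0.15,-0.2,0],[-0.15,0.15,-0.2,0]])

```text
clock: 10.62
eef_pos: [0.6649, -0.0537, 0.0275]
eef_rot: [[0.824, 0.566, 0.001], [0.566, -0.824, 0.0], [0.001, 0.001, -1.0]]
ft_force: [-0.4, 0.3, 0.1]
gripper_width: 1.001
```

Request:
drive_tool(commands=[[0,0,0,0],[0,0,0,0],[0,0,0,0],[0,0,0,0],[0,0,0,0],[0,0,0,0]], jaw=1)

```text
clock: 11.12
eef_pos: [0.6645, -0.0539, 0.0265]
eef_rot: [[0.825, 0.566, 0.0], [0.566, -0.825, -0.0], [0.0, 0.0, -1.0]]
ft_force: [1.0, 0.3, -1.0]
gripper_width: 0.571
```

Request:
drive_tool(commands=[[-0.4,0.6,2,0],[-1.0,1.5,2.1,0],[-1.25,1.8,2.1,0],[-1.53,2.22,2.4,0],[-1.73,2.51,2.8,0],[-1.98,2.88,3.1,0],[-2.26,3.3,3.4,0],[-2.26,3.3,3.4,0]])

```text
clock: 11.78
eef_pos: [0.641, -0.0187, 0.0603]
eef_rot: [[0.824, 0.567, -0.001], [0.567, -0.824, 0.002], [-0.0, -0.002, -1.0]]
ft_force: [-0.2, -0.2, -0.3]
gripper_width: 0.564
```

Run:
```python
from h import *
s=ctrl.get_state();print(s['clock'],s['eef_pos'],s['ft_force'])
im=snap('side','s11.png');cv2.imwrite('pics/s11z.png',cv2.resize(im[140:240,300:440],(756,540),interpolation=cv2.INTER_CUBIC))
snap('wrist','w11.png')
```

```text
11.7833 [ 0.64096155 -0.01870168  0.0603202 ] [-0.15002702 -0.21545959 -0.27609567]
```

View pics/s11z.png

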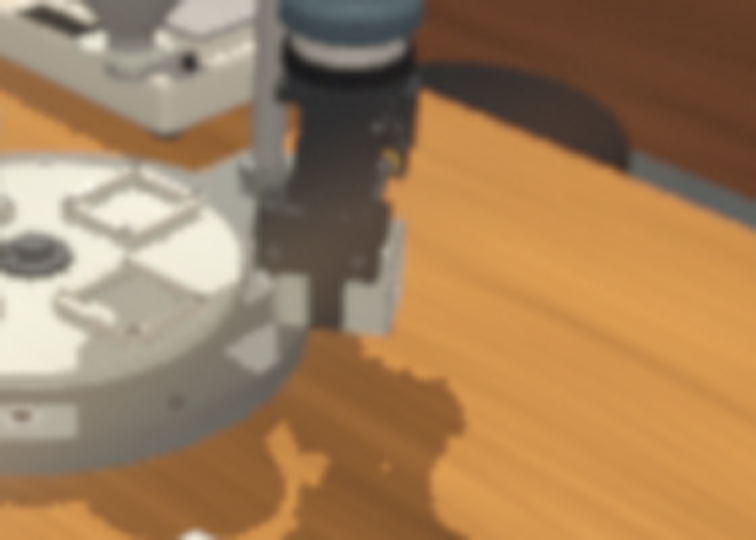

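View pics/w11.png

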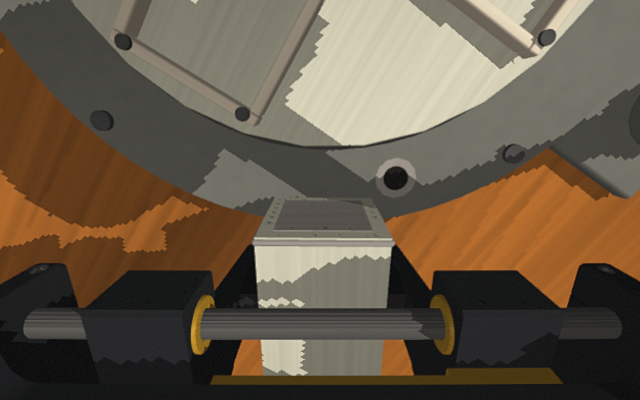

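Request:
drive_tool(commands=[[0.7,-1.0,0,0],[1.4,-2.1,0,0],[1.4,-2.1,-0.7,0],[1.4,-2.1,-1.3,0],[1.4,-2.1,-1.3,0],[1.4,-2.1,-1.3,0]])

```text
clock: 12.38
eef_pos: [0.655, -0.0416, 0.0464]
eef_rot: [[0.825, 0.566, -0.002], [0.566, -0.825, 0.0], [-0.001, -0.002, -1.0]]
ft_force: [0.5, 0.7, -0.4]
gripper_width: 0.566
```

Request:
drive_tool(commands=[[-0.25,0.35,0,0],[-0.45,0.65,0,0],[-0.6,0.85,0,0],[-0.7,1.0,0.05,0],[-0.8,1.15,0.15,0]])

```text
clock: 12.8
eef_pos: [0.6506, -0.0349, 0.0499]
eef_rot: [[0.826, 0.564, 0.008], [0.564, -0.826, -0.007], [0.002, 0.01, -1.0]]
ft_force: [9.4, -11.9, -9.3]
gripper_width: 0.563
```

Request:
drive_tool(commands=[[-0.15,0.25,0.1,0],[-0.3,0.45,0.25,0],[-0.45,0.65,0.4,0],[-0.45,0.65,0.4,0]])

```text
clock: 13.13
eef_pos: [0.6471, -0.0299, 0.0549]
eef_rot: [[0.826, 0.563, 0.01], [0.563, -0.826, -0.009], [0.004, 0.013, -1.0]]
ft_force: [8.7, -12.1, -5.9]
gripper_width: 0.565
```

Run:
```python
from h import *
s=ctrl.get_state();print(s['clock'],s['eef_pos'],s['ft_force'])
im=snap('side','s12.png');cv2.imwrite('pics/s12z.png',cv2.resize(im[140:240,300:440],(756,540),interpolation=cv2.INTER_CUBIC))
snap('wrist','w12.png')
```

```text
13.1333 [ 0.64708708 -0.02993389  0.05489189] [  8.69129324 -12.13684584  -5.92010005]
```

View pics/s12z.png

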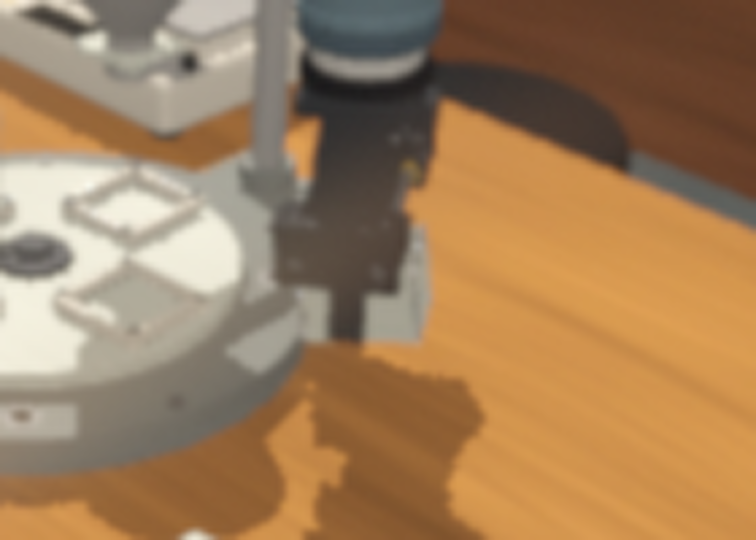

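View pics/w12.png

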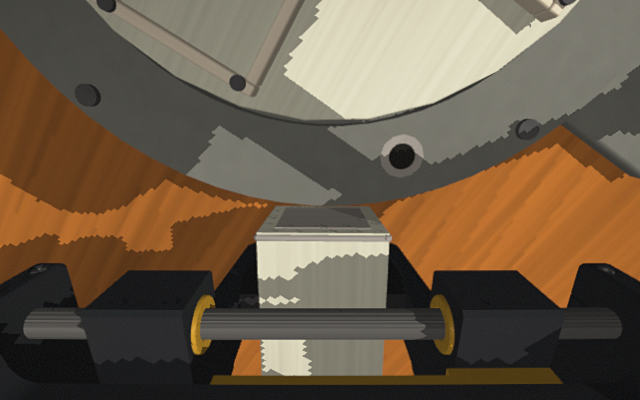

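Request:
drive_tool(commands=[[-0.15,0.25,0.1,0],[-0.35,0.5,0.25,0],[-0.55,0.8,0.4,0],[-0.75,1.1,0.5,0],[-0.75,1.1,0.5,0]])

```text
clock: 13.65
eef_pos: [0.6401, -0.0195, 0.0605]
eef_rot: [[0.827, 0.563, 0.011], [0.563, -0.827, -0.009], [0.004, 0.014, -1.0]]
ft_force: [8.0, -14.0, -2.0]
gripper_width: 0.563
```

Run:
```python
from h import *
s=ctrl.get_state();print(s['clock'],s['eef_pos'],s['ft_force'])
im=snap('side','s13.png');cv2.imwrite('pics/s13z.png',cv2.resize(im[140:240,300:440],(756,540),interpolation=cv2.INTER_CUBIC))
snap('wrist','w13.png')
```

```text
13.65 [ 0.64009291 -0.0195414   0.06047081] [  7.9746664  -13.97645356  -1.99704006]
```

View pics/s13z.png

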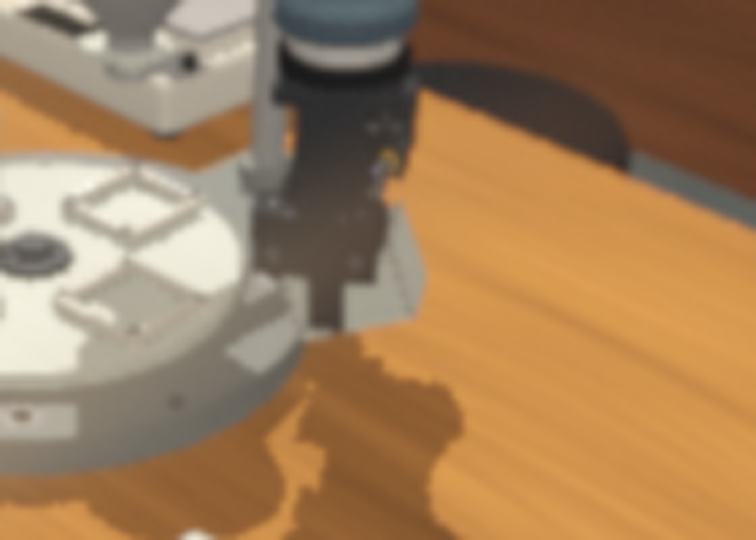

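View pics/w13.png

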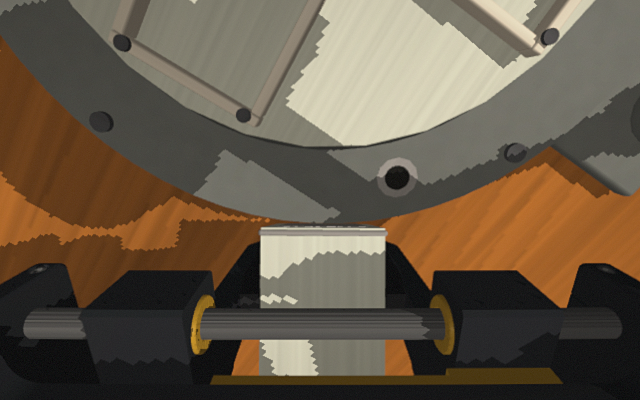

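Request:
drive_tool(commands=[[-0.25,0.37,0.15,0],[-0.5,0.75,0.25,0],[-0.75,1.1,0.3,0],[-1.0,1.5,0.3,0],[-1.0,1.5,0.3,0]])

```text
clock: 14.17
eef_pos: [0.6269, 0.0025, 0.0626]
eef_rot: [[0.824, 0.566, 0.003], [0.566, -0.824, -0.0], [0.002, 0.002, -1.0]]
ft_force: [1.2, -2.3, 8.8]
gripper_width: 0.56
```

Run:
```python
from h import *
s=ctrl.get_state();print(s['clock'],s['eef_pos'],s['ft_force'])
im=snap('side','s14.png');cv2.imwrite('pics/s14z.png',cv2.resize(im[140:240,300:440],(756,540),interpolation=cv2.INTER_CUBIC))
snap('wrist','w14.png')
```

```text
14.1667 [0.62691564 0.00245108 0.06258355] [ 1.24343097 -2.28599889  8.83041019]
```

View pics/s14z.png

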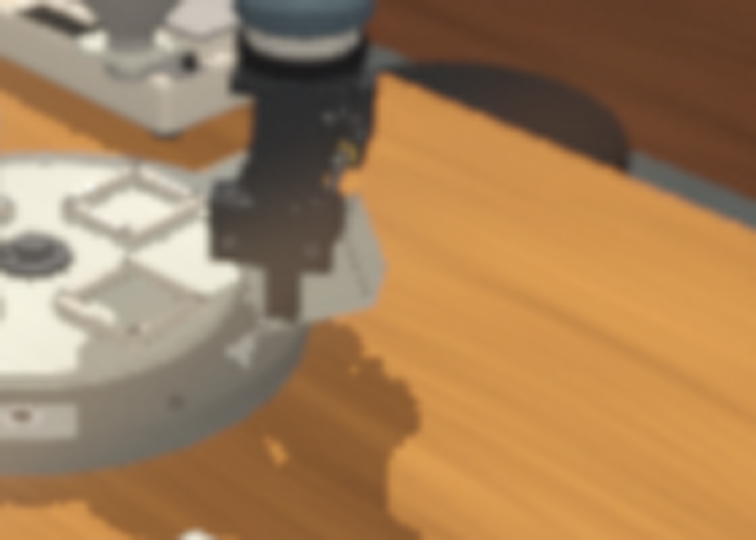

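View pics/w14.png

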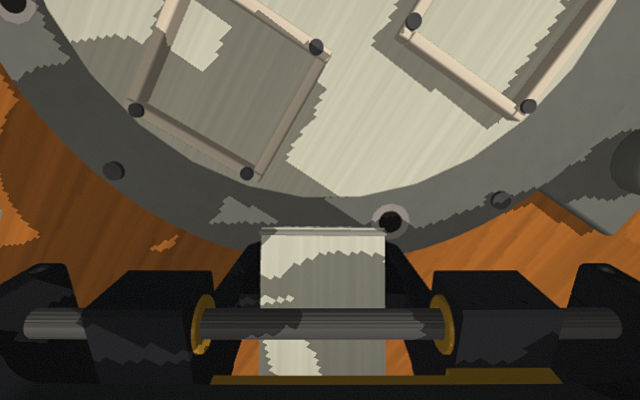

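```bash
cat >> h.py <<'E'
def sideplane(tcp,pts,off=.025,jx=np.array([.825,.566,0])):
    # pts in side pixels -> (d,z) mm relative to grasp point, on near tin face plane
    d=np.array([-jx[1],jx[0],0]);out=[]
    for u,v in pts:
        o,r=ray('side',u,v);P0=tcp-jx*off
        t=((P0-o)@jx)/(r@jx);p=o+r*t
        out.append(((p-tcp)@d*1000,(p[2]-tcp[2]+.003)*1000))
    return np.array(out).round(1)
E
python3 - <<'E'
from h import *
im=cv2.imread('pics/s14.png');z=cv2.resize(im[165:210,345:380],None,fx=16,fy=12,interpolation=cv2.INTER_CUBIC)
z=cv2.convertScaleAbs(z,alpha=1.3);cv2.imwrite('pics/s14q.png',z)
tcp=np.array([.6269,.0025,.0626])
f=lambda x,y:(300+x/5.4,140+y/5.4)
print(sideplane(tcp,[f(345,225),f(362,298),f(300,322),f(283,318)]))
E
```

```text
[[-33.4  42.8]
 [-45.7  -3.9]
 [-10.3 -25.3]
 [ -0.1 -24. ]]
```

View pics/s14q.png

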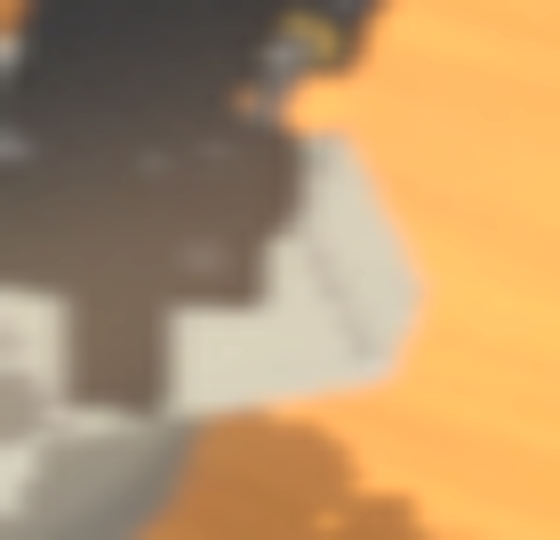

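Request:
drive_tool(commands=[[0.3,-0.5,0.6,0],[1.8,-2.7,0.8,0],[3.2,-4.7,0.8,0],[4.0,-5.9,0,0],[4.0,-5.9,-1.5,0],[4.0,-5.9,-2.7,0],[4.0,-5.9,-2.9,0],[4.0,-5.9,-2.9,0]])

```text
clock: 14.93
eef_pos: [0.6658, -0.0575, 0.0324]
eef_rot: [[0.825, 0.566, 0.001], [0.566, -0.825, -0.001], [-0.0, 0.001, -1.0]]
ft_force: [0.4, -5.3, 9.6]
gripper_width: 0.564
```

Request:
drive_tool(commands=[[0,0,0,0],[0,0,0,0],[0,0,0,0],[0,0,0,0]], jaw=-1)

```text
clock: 15.27
eef_pos: [0.6649, -0.0553, 0.0311]
eef_rot: [[0.824, 0.567, -0.002], [0.567, -0.824, 0.001], [-0.001, -0.002, -1.0]]
ft_force: [0.4, -1.0, 0.2]
gripper_width: 0.844
```

Request:
drive_tool(commands=[[0,0,3,0],[0.5,-2,7,0],[1,-5,10,0],[1,-5,12,0],[1,-5,12,0],[1,-5,12,0],[1,-5,12,0]])

```text
clock: 15.85
eef_pos: [0.6751, -0.1053, 0.1507]
eef_rot: [[0.824, 0.567, -0.002], [0.567, -0.824, 0.002], [-0.001, -0.002, -1.0]]
ft_force: [-0.9, 0.9, -0.7]
gripper_width: 1.0
```

```bash
cat >> h.py <<'E'
def tinlie(name,box,zt=.05):
    m0=ctrl.camera_model('wrist');im=snap('wrist',name)
    hsv=cv2.cvtColor(im,cv2.COLOR_BGR2HSV)
    m=((hsv[...,1]<70)&(hsv[...,2]>120)).astype(np.uint8);w=np.zeros_like(m);a,b,c,d=box;w[a:b,c:d]=1;m*=w
    cs,_=cv2.findContours(m,cv2.RETR_EXTERNAL,cv2.CHAIN_APPROX_NONE);c=max(cs,key=cv2.contourArea)
    P=np.array([onz(m0,*p[0],zt)[:2] for p in c],np.float32)
    print(cv2.minAreaRect(P*1000),cv2.boundingRect(c))
E
python3 - <<'E'
from h import *
s=ctrl.get_state();print(s['clock'],s['eef_pos'])
tinlie('w15.png',(60,230,290,430))
E
```

```text
15.85 [ 0.67510982 -0.10526839  0.15071967]
((678.1629028320312, -76.15398406982422), (50.159000396728516, 70.20098876953125), 34.09136199951172) (315, 136, 70, 91)
```

View pics/w15.png

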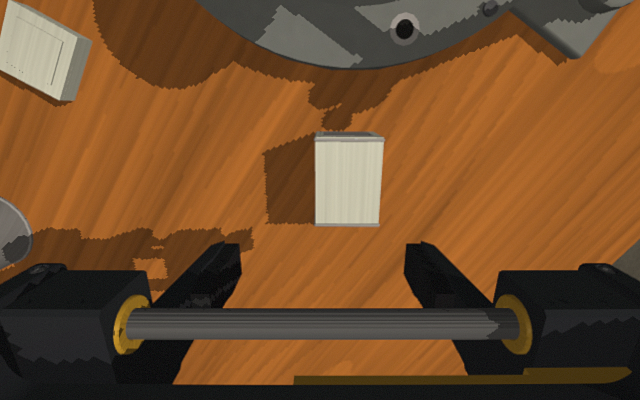

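Request:
drive_tool(commands=[[-0.2,2,-3,0],[-0.25,3.7,-6,0],[-0.25,3.7,-8,0],[-0.25,3.7,-10,0],[-0.25,3.7,-10.5,0],[-0.25,3.7,-10.5,0],[-0.25,3.7,-10.5,0],[-0.25,3.7,-10.5,0]])

```text
clock: 16.57
eef_pos: [0.6741, -0.0703, 0.0481]
eef_rot: [[0.825, 0.566, 0.002], [0.566, -0.825, -0.0], [0.001, 0.001, -1.0]]
ft_force: [0.7, 0.5, 0.3]
gripper_width: 1.001
```

Request:
drive_tool(commands=[[0,0,0,0],[0,0,0,0],[0,0,0,0],[0,0,0,0],[0,0,0,0],[0,0,0,0]], jaw=1)

```text
clock: 17.07
eef_pos: [0.6734, -0.0699, 0.0471]
eef_rot: [[0.825, 0.566, 0.0], [0.566, -0.825, 0.0], [0.0, 0.0, -1.0]]
ft_force: [0.6, 0.2, 0.7]
gripper_width: 0.572
```

Request:
drive_tool(commands=[[0,0,1,0],[-0.6,0.9,1.8,0],[-1.3,1.9,1.8,0],[-2.0,2.9,1.8,0],[-2.35,3.4,1.8,0],[-2.35,3.4,1.8,0],[-2.35,3.4,1.8,0],[-2.35,3.4,1.8,0]])

```text
clock: 17.73
eef_pos: [0.6499, -0.0363, 0.065]
eef_rot: [[0.825, 0.566, 0.0], [0.566, -0.825, -0.001], [-0.0, 0.001, -1.0]]
ft_force: [-0.6, -0.6, -0.8]
gripper_width: 0.559
```

Request:
drive_tool(commands=[[-0.28,0.41,0,0],[-0.51,0.74,0,0],[-0.68,1.0,0.1,0],[-0.85,1.24,0.3,0],[-1.05,1.52,0.5,0],[-1.25,1.81,0.65,0],[-1.25,1.81,0.65,0]])

```text
clock: 18.32
eef_pos: [0.6389, -0.0211, 0.0724]
eef_rot: [[0.826, 0.564, 0.005], [0.564, -0.826, -0.005], [0.001, 0.006, -1.0]]
ft_force: [2.7, -5.7, -0.3]
gripper_width: 0.565
```

```bash
cat >> h.py <<'E'
def look(i):
    s=ctrl.get_state();p=s['eef_pos'];d=np.array([-.566,.825]);f=s['ft_force']
    print(round(s['clock'],2),p.round(4),'X',round((np.hypot(p[0]-.534,p[1]-.135)-.172)*1000,1),'f_d',round(float(f[:2]@d),1),'fz',round(float(f[2]),1))
    a=snap('side','s%d.png'%i);b=snap('wrist','w%d.png'%i)
    z=cv2.resize(a[140:230,310:430],(600,450),interpolation=cv2.INTER_CUBIC)
    w=cv2.resize(b[150:400],(600,234))
    cv2.imwrite('pics/c%d.png'%i,np.vstack([z[:366],w]))
E
python3 -c "from h import *;look(16)"
```

```text
18.32 [ 0.6389 -0.0211  0.0724] X 16.0 f_d -6.2 fz -0.3
```

View pics/c16.png

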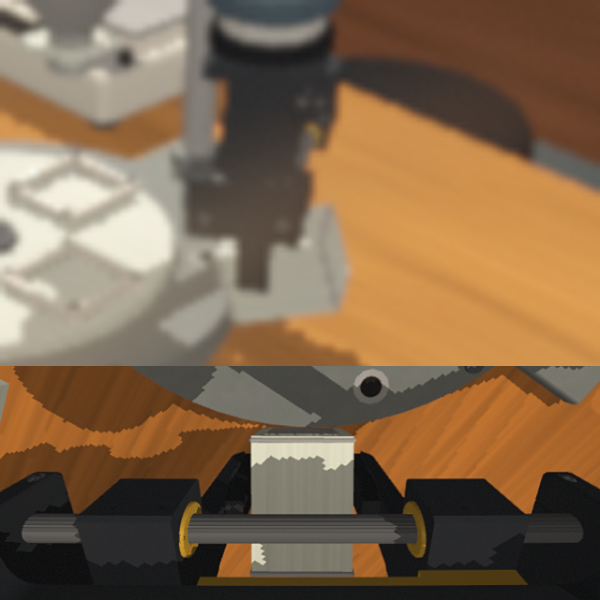

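Request:
drive_tool(commands=[[-0.2,0.3,0.1,0],[-0.4,0.6,0.18,0],[-0.6,0.9,0.25,0],[-0.6,0.9,0.25,0]])

```text
clock: 18.75
eef_pos: [0.6331, -0.0124, 0.0751]
eef_rot: [[0.826, 0.564, 0.005], [0.564, -0.826, -0.005], [0.001, 0.007, -1.0]]
ft_force: [2.8, -6.1, 1.2]
gripper_width: 0.566
```

```bash
python3 -c "from h import *;look(17)"
```

```text
18.75 [ 0.6331 -0.0124  0.0751] X 5.6 f_d -6.6 fz 1.2
```

View pics/c17.png

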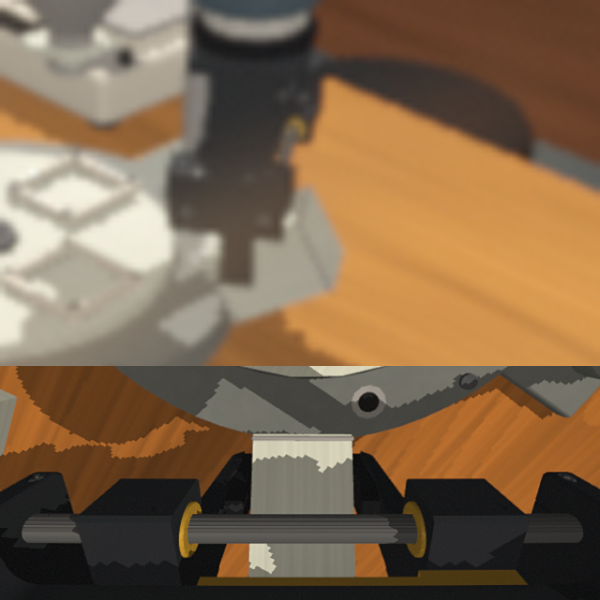

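Request:
drive_tool(commands=[[-0.2,0.3,0.08,0],[-0.4,0.6,0.08,0],[-0.62,0.9,0.0,0],[-0.62,0.9,0.0,0]])

```text
clock: 19.18
eef_pos: [0.6271, -0.0034, 0.0754]
eef_rot: [[0.826, 0.564, 0.005], [0.564, -0.826, -0.005], [0.002, 0.007, -1.0]]
ft_force: [2.7, -6.9, 3.5]
gripper_width: 0.562
```

```bash
python3 -c "from h import *;look(18)"
```

```text
19.18 [ 0.6271 -0.0034  0.0754] X -5.2 f_d -7.2 fz 3.5
```

View pics/c18.png

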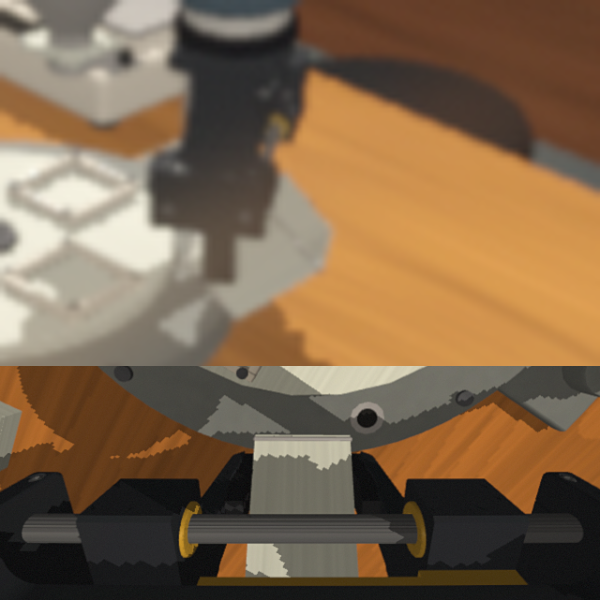

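Request:
drive_tool(commands=[[-0.2,0.3,-0.03,0],[-0.4,0.6,-0.1,0],[-0.6,0.87,-0.25,0],[-0.8,1.15,-0.4,0],[-0.95,1.4,-0.6,0],[-0.95,1.4,-0.6,0]])

```text
clock: 19.78
eef_pos: [0.6174, 0.0111, 0.0692]
eef_rot: [[0.826, 0.564, 0.005], [0.564, -0.826, -0.004], [0.002, 0.006, -1.0]]
ft_force: [1.5, -5.6, 5.1]
gripper_width: 0.564
```

```bash
python3 -c "from h import *;look(19)"
```

```text
19.78 [0.6174 0.0111 0.0692] X -22.6 f_d -5.5 fz 5.1
```

View pics/c19.png

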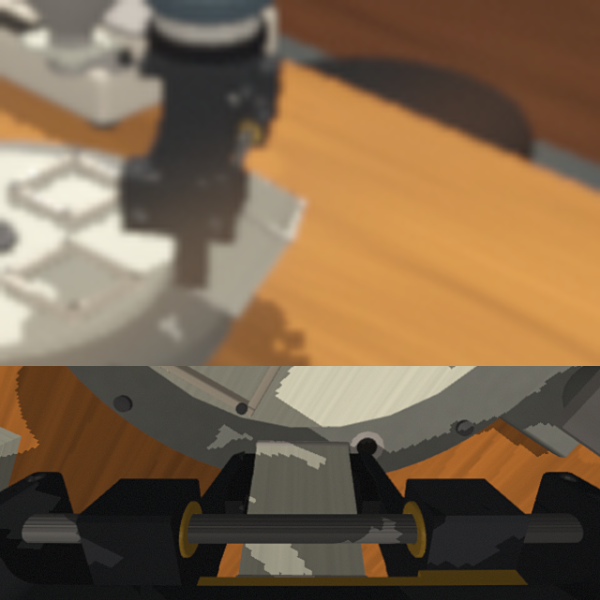

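Request:
drive_tool(commands=[[-0.15,0.2,-0.25,0],[-0.25,0.35,-0.5,0],[-0.35,0.5,-0.7,0],[-0.4,0.55,-0.95,0],[-0.4,0.55,-0.95,0]])

```text
clock: 20.3
eef_pos: [0.6126, 0.0181, 0.0601]
eef_rot: [[0.825, 0.564, 0.003], [0.564, -0.825, -0.001], [0.001, 0.002, -1.0]]
ft_force: [-3.1, -2.8, 13.4]
gripper_width: 0.558
```

```bash
python3 -c "from h import *;look(20)"
```

```text
20.3 [0.6126 0.0181 0.0601] X -31.1 f_d -0.6 fz 13.4
```

View pics/c20.png

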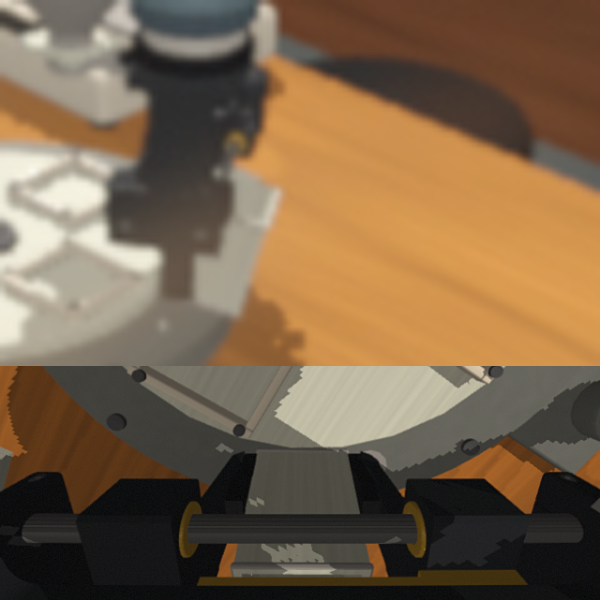

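Request:
drive_tool(commands=[[0.2,-0.3,1.5,0],[1.8,-2.7,2,0],[3.6,-5.3,2,0],[5.2,-7.6,1,0],[5.7,-8.3,-0.5,0],[5.7,-8.3,-1.5,0],[5.7,-8.3,-1.7,0],[5.7,-8.3,-1.7,0]])

```text
clock: 21.07
eef_pos: [0.6672, -0.0615, 0.0402]
eef_rot: [[0.824, 0.567, -0.003], [0.567, -0.824, 0.002], [-0.002, -0.003, -1.0]]
ft_force: [0.5, 0.1, -0.2]
gripper_width: 0.562
```

Request:
drive_tool(commands=[[0,0,-0.3,0],[0,0,-0.6,0],[0,0,-0.8,0],[0,0,-0.8,0]])

```text
clock: 21.4
eef_pos: [0.6689, -0.0616, 0.0351]
eef_rot: [[0.824, 0.567, 0.0], [0.567, -0.824, 0.002], [0.001, -0.001, -1.0]]
ft_force: [-4.2, 3.8, 8.8]
gripper_width: 0.563
```

```bash
python3 -c "from h import *;look(21)"
```

```text
21.4 [ 0.6689 -0.0616  0.0351] X 66.4 f_d 5.6 fz 8.8
```

View pics/c21.png

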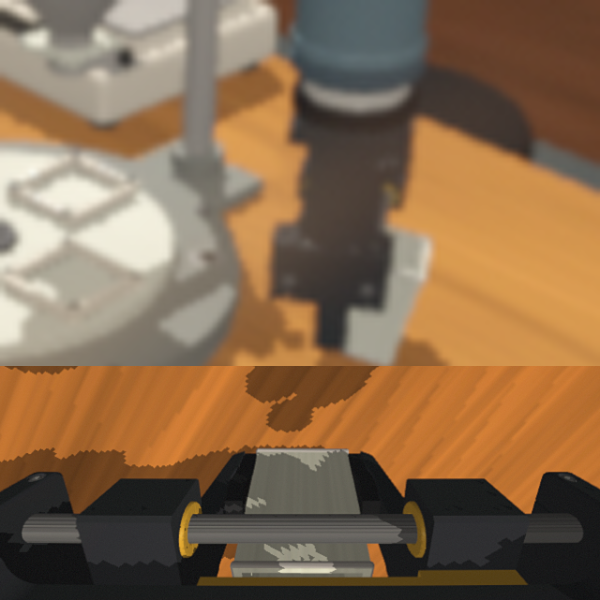

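Request:
drive_tool(commands=[[0,0,0.2,0],[0,0,0.2,0],[0,0,0.2,0],[0,0,0.2,0],[0,0,0.5,0]], jaw=-1)

```text
clock: 21.92
eef_pos: [0.6681, -0.0632, 0.038]
eef_rot: [[0.825, 0.566, -0.001], [0.566, -0.825, -0.0], [-0.001, -0.001, -1.0]]
ft_force: [0.3, 0.0, 0.1]
gripper_width: 0.919
```

Request:
drive_tool(commands=[[0,0,3,0],[0,0,7,0],[0.5,-2,11,0],[1,-4,14,0],[1,-4,14,0],[1,-4,14,0],[1,-4,14,0]])

```text
clock: 22.5
eef_pos: [0.6781, -0.1027, 0.1779]
eef_rot: [[0.825, 0.566, -0.001], [0.566, -0.825, 0.001], [-0.0, -0.001, -1.0]]
ft_force: [0.7, 1.2, -0.7]
gripper_width: 0.998
```

```bash
python3 -c "
from h import *
look(22);tinlie('w22b.png',(60,260,290,430),.07)"
```

```text
22.5 [ 0.6781 -0.1027  0.1779] X 106.0 f_d 0.6 fz -0.7
((675.1151123046875, -71.4644775390625), (51.16844177246094, 50.5721435546875), 34.528289794921875) (310, 143, 68, 65)
```

View pics/c22.png

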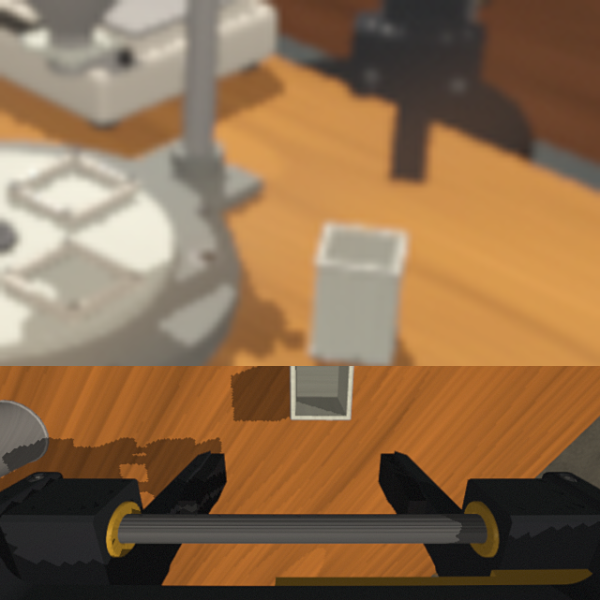

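View pics/w22.png

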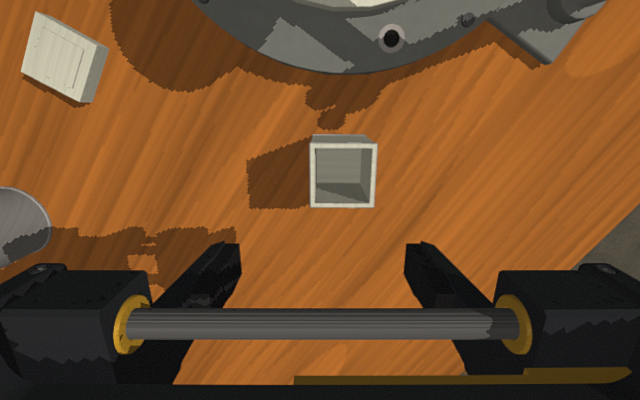

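Request:
drive_tool(commands=[[-2,3,2,0],[-4,5,3,0],[-5,6,3,0],[-5,6,3,0],[-5,6,3,0]])

```text
clock: 23.07
eef_pos: [0.6281, -0.0421, 0.2077]
eef_rot: [[0.823, 0.567, -0.001], [0.568, -0.823, 0.0], [-0.001, -0.001, -1.0]]
ft_force: [-0.4, -0.9, -0.6]
gripper_width: 0.998
```

```bash
python3 -c "
from h import *
m=ctrl.camera_model('wrist');np.save('m23.npy',m,allow_pickle=True);print(ctrl.get_state()['eef_pos']);im=snap('wrist','w23.png')
print(proj(m,[.539,.05,.05]),proj(m,[.534,.135,.054]))
cv2.imwrite('pics/w23z.png',cv2.resize(im[0:240,130:530],(800,480),interpolation=cv2.INTER_CUBIC))"
```

```text
[ 0.62813086 -0.04209077  0.20774681]
(np.float64(297.658084124139), np.float64(44.94661545660571)) (np.float64(353.5222436727389), np.float64(-62.629495094851706))
```

View pics/w23z.png

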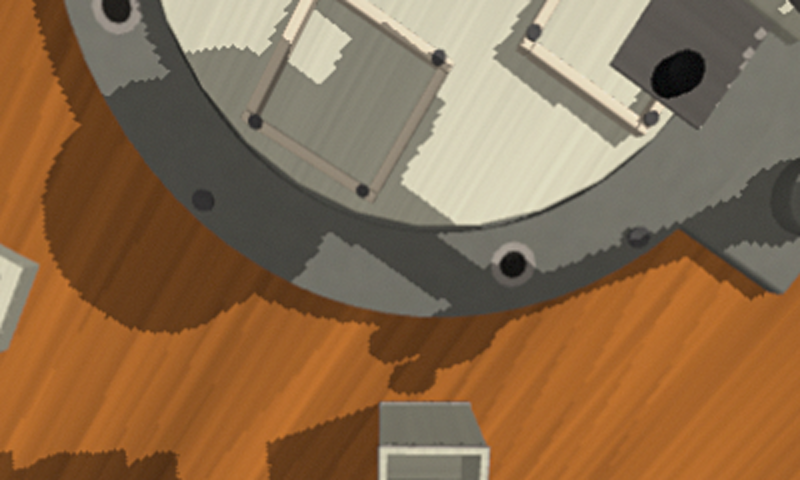

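```bash
python3 -c "
from h import *
m=np.load('m23.npy',allow_pickle=True).item()
g=lambda x,y,z:onz(m,130+x/2,y/2,z)[:2]
L,R,B=g(255,121,.05),g(438,58,.05),g(362,190,.05)
print('pins',L,R,B,'mid',(L+R)/2,'sides',np.linalg.norm(L-B),np.linalg.norm(R-B))
for a,b in((B,L),(R,B)): d=b-a;print(np.degrees(np.arctan2(d[1],d[0])))
H=g(512,264,.026);h2=g(118,8,.026);print('holes',H,h2,np.linalg.norm(H-h2));d=h2-H;print('ang',np.degrees(np.arctan2(d[1],d[0])))
mid=(H+h2)/2;n=d/np.linalg.norm(d);perp=np.array([n[1],-n[0]]);print('centre',mid+perp*.15/np.sqrt(2),mid-perp*.15/np.sqrt(2))
"
```

```text
pins [0.51747906 0.02075242] [0.56731376 0.0839347 ] [0.57027968 0.02345515] mid [0.54239641 0.05234356] sides 0.05286974644625732 0.06055223387817667
-177.06973378345023
-87.19246567364196
holes [0.64903761 0.03673674] [0.43878773 0.02568895] 0.21053993998128712
ang -176.9921033138234
centre [0.53834701 0.13713274] [ 0.54947834 -0.07470705]
```

Request:
drive_tool(commands=[[2,-1.5,-2,0],[4.7,-2.95,-4,0],[4.7,-2.95,-7,0],[4.7,-2.95,-10,0],[4.7,-2.95,-10,0],[4.7,-2.95,-10,0]])

```text
clock: 23.62
eef_pos: [0.6745, -0.0739, 0.1066]
eef_rot: [[0.825, 0.565, -0.004], [0.565, -0.825, -0.001], [-0.004, -0.002, -1.0]]
ft_force: [0.7, -0.1, 0.4]
gripper_width: 1.0
```

Request:
drive_tool(commands=[[0,0,-2,0],[0,0,-4,0],[0,0,-6,0],[0,0,-6.4,0],[0,0,-6.4,0],[0,0,-6.4,0]])

```text
clock: 24.12
eef_pos: [0.6769, -0.0733, 0.0465]
eef_rot: [[0.825, 0.566, 0.003], [0.566, -0.825, -0.001], [0.002, 0.002, -1.0]]
ft_force: [0.5, -0.2, 0.2]
gripper_width: 0.997
```

Request:
drive_tool(commands=[[0,0,0,0],[0,0,0,0],[0,0,0,0],[0,0,0,0],[0,0,0,0],[0,0,0,0]], jaw=1)

```text
clock: 24.62
eef_pos: [0.6757, -0.0728, 0.0447]
eef_rot: [[0.825, 0.566, 0.0], [0.566, -0.825, 0.0], [0.0, 0.0, -1.0]]
ft_force: [0.1, -0.5, -0.0]
gripper_width: 0.568
```

Request:
drive_tool(commands=[[0,0,0,0],[0,0,0,0],[0,0,0,0],[0.4,-0.5,0,0],[0.74,-1.07,0,0],[0.74,-1.07,0,0],[0.74,-1.07,0,0]], jaw=-1)

```text
clock: 25.2
eef_pos: [0.6832, -0.0847, 0.0445]
eef_rot: [[0.825, 0.565, 0.0], [0.565, -0.825, -0.001], [-0.0, 0.001, -1.0]]
ft_force: [-0.0, 0.3, 0.1]
gripper_width: 1.002
```

Request:
drive_tool(commands=[[0,0,0,0],[0,0,0,0],[0,0,0,0],[0,0,0,0],[0,0,0,0],[0,0,0,0]], jaw=1)

```text
clock: 25.7
eef_pos: [0.683, -0.0834, 0.0445]
eef_rot: [[0.825, 0.566, -0.0], [0.566, -0.825, 0.0], [-0.0, -0.0, -1.0]]
ft_force: [0.0, 0.1, 0.4]
gripper_width: 0.567
```

Request:
drive_tool(commands=[[0,0,3,0],[-1,0,6.5,-1],[-4,2,8,-2.2],[-7,4.5,8,-3.5],[-10,7,8,-4.8],[-12.5,10,7.5,-6],[-14.1,12,6.5,-6.3],[-14.1,12,6.5,-6.3]])

```text
clock: 26.37
eef_pos: [0.5372, 0.0424, 0.1076]
eef_rot: [[0.998, 0.057, -0.007], [0.057, -0.998, 0.003], [-0.007, -0.004, -1.0]]
ft_force: [-0.3, 0.5, -0.7]
gripper_width: 0.56
```

Request:
drive_tool(commands=[[0,0,0,0],[0,0,0,0],[0,0,0,0]])

```text
clock: 26.62
eef_pos: [0.5432, 0.0351, 0.11]
eef_rot: [[0.999, 0.05, 0.002], [0.05, -0.999, -0.001], [0.002, 0.001, -1.0]]
ft_force: [-0.4, -0.1, -1.0]
gripper_width: 0.566
```

```bash
python3 -c "
from h import *
s=ctrl.get_state();print(s['clock'],s['eef_pos'],s['eef_rot'][:,0],s['ft_force'])
m=ctrl.camera_model('wrist');np.save('m24.npy',m,allow_pickle=True);im=snap('wrist','w24.png')
a=snap('side','s24.png');b=snap('top','t24.png')
cv2.imwrite('pics/c24.png',np.vstack([cv2.resize(a[130:230,230:400],(600,353),interpolation=cv2.INTER_CUBIC),cv2.resize(b[120:240,200:400],(400,240),interpolation=cv2.INTER_CUBIC)[:, :].repeat(1,0) if 0 else cv2.resize(b[130:220,210:390],(600,247),interpolation=cv2.INTER_CUBIC)[:247]]))
"
```

```text
26.6167 [0.54316882 0.03511875 0.11000139] [0.99873185 0.05031967 0.0016217 ] [-0.35413485 -0.0838028  -1.02854231]
```

View pics/w24.png

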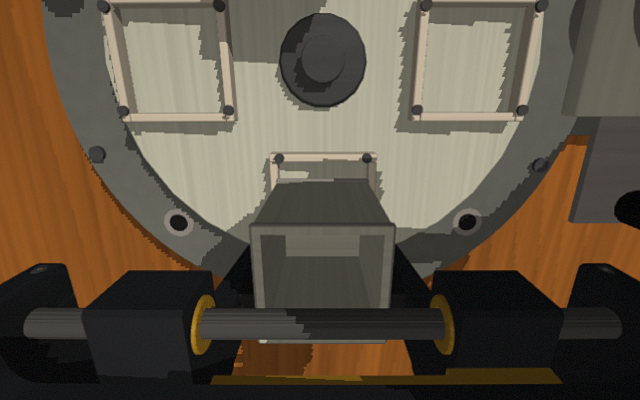

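View pics/c24.png

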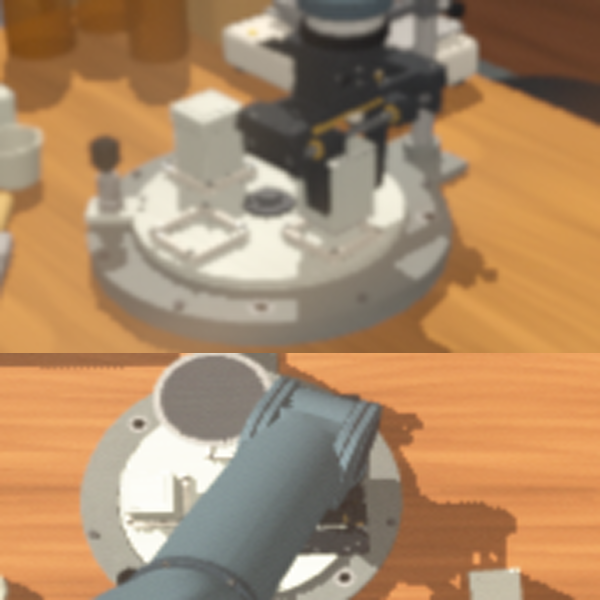

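```bash
python3 -c "
from h import *
m=np.load('m24.npy',allow_pickle=True).item()
g=lambda x,y,z:onz(m,x,y,z)[:2]
H1,H2=g(178,222,.026),g(467,222,.026);d=H2-H1
print('holes',H1,H2,np.linalg.norm(d),np.degrees(np.arctan2(d[1],d[0])))
n=d/np.linalg.norm(d);p=np.array([-n[1],n[0]]);c=(H1+H2)/2+p*.15/2**.5;print('centre',c,'nest',c-p*.085)
for z in(.05,.054):
  P=[g(*q,z) for q in[(105,6),(219,6),(123,111),(228,111),(426,6),(540,6),(417,110),(523,110)]]
  print('nestL',sum(P[:4])/4,'nestR',sum(P[4:])/4,'mid',sum(P)/8)
  a,b=g(278,158,z),g(367,158,z);print('rear pins',a,b,np.linalg.norm(b-a),np.linalg.norm(P[3]-P[2]))
print('tin rear bottom edge',g(281,180,.0655),g(371,180,.0655))
print('tin rear top edge',g(251,224,.1355),g(394,224,.1355))
"
```

```text
holes [0.43736298 0.02643434] [0.64896101 0.03688967] 0.21185617352410008 2.828757752074727
centre [0.53792752 0.13759878] nest [0.54212237 0.05270235]
nestL [0.45301202 0.13257281] nestR [0.62273601 0.14134033] mid [0.53787402 0.13695657]
rear pins [0.5135956  0.08149423] [0.56738154 0.08416597] 0.053852257034278914 0.060985482438083057
nestL [0.45488018 0.13217602] nestR [0.62089643 0.140752  ] mid [0.5378883  0.13646401]
rear pins [0.51414026 0.08221328] [0.56675121 0.08482666] 0.052675815426874883 0.05965321034887242
tin rear bottom edge [0.51747399 0.07182976] [0.56838805 0.07435522]
tin rear top edge [0.51604073 0.07346234] [0.56541158 0.07590139]
```

Request:
drive_tool(commands=[[-0.1,0.2,0,0],[-0.1,0.35,-0.5,0],[-0.1,0.35,-0.8,0],[-0.1,0.35,-0.8,0],[-0.1,0.35,-0.8,0]])

```text
clock: 27.18
eef_pos: [0.5408, 0.0399, 0.1011]
eef_rot: [[0.999, 0.052, -0.001], [0.052, -0.999, -0.0], [-0.001, 0.0, -1.0]]
ft_force: [0.5, -0.3, -0.4]
gripper_width: 0.565
```

```bash
python3 -c "
from h import *
s=ctrl.get_state();print(s['clock'],s['eef_pos'],s['eef_rot'][:,0],s['ft_force'])
im=snap('wrist','w25.png')
a=snap('side','s25.png')
cv2.imwrite('pics/c25.png',np.vstack([cv2.resize(a[150:215,260:370],(660,390),interpolation=cv2.INTER_CUBIC),cv2.resize(im[130:240,220:430],(660,210),interpolation=cv2.INTER_CUBIC)]))
"
```

```text
27.1833 [0.54075981 0.03989124 0.10111228] [ 9.98669153e-01  5.15689274e-02 -7.54118755e-04] [ 0.48697731 -0.26860808 -0.37085655]
```

View pics/c25.png

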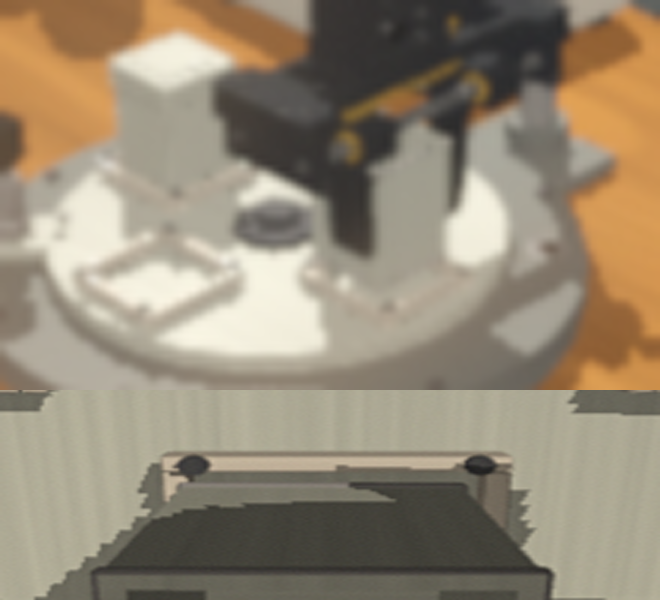

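Request:
drive_tool(commands=[[0.05,-0.05,0,0],[0.05,-0.05,0,0],[0.05,-0.05,0,0]])

```text
clock: 27.53
eef_pos: [0.5416, 0.0394, 0.1016]
eef_rot: [[0.999, 0.051, 0.0], [0.051, -0.999, -0.0], [0.0, 0.0, -1.0]]
ft_force: [-0.4, 0.3, -0.5]
gripper_width: 0.563
```

```bash
python3 -c "
from h import *
s=ctrl.get_state();print(s['clock'],s['eef_pos'],s['eef_rot'][:,0],s['ft_force'])
m=ctrl.camera_model('wrist')
im=snap('wrist','w26.png')
cv2.imwrite('pics/c26.png',cv2.resize(im[130:240,220:430],(798,418),interpolation=cv2.INTER_CUBIC))
n=np.array([.5421,.0525]);a=np.radians(2.9);ex=np.array([np.cos(a),np.sin(a)]);ey=np.array([-ex[1],ex[0]])
for sx in(-1,1):
  q=n+ex*.0305*sx+ey*.0305;u,v=proj(m,[*q,.05]);print('pin pred',(u-220)*3.8,(v-130)*3.8)
t=s['eef_pos'][:2]+ey*.0143
for sx in(-1,1):
  q=t+ex*.025*sx+ey*.025;u,v=proj(m,[*q,s['eef_pos'][2]-.0447]);print('tin bottom pred',(u-220)*3.8,(v-130)*3.8)
print(t)
"
```

```text
27.5333 [0.54164719 0.03939555 0.10161176] [9.98676104e-01 5.14390447e-02 2.51292901e-04] [-0.42290113  0.30316993 -0.46010643]
pin pred 200.79871768496884 143.26486060272597
pin pred 598.2704945574067 143.43912744117006
tin bottom pred 224.44844072674266 180.85085328025798
tin bottom pred 560.2866233047889 180.99465098617583
[0.54092371 0.05367724]
```

View pics/c26.png

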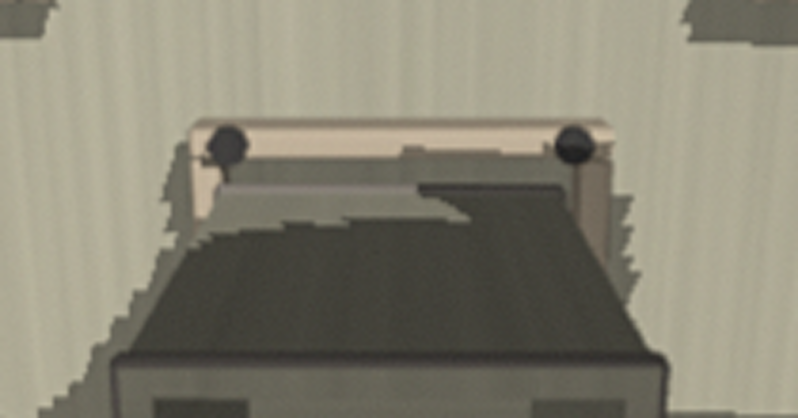

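Request:
drive_tool(commands=[[0.1,-0.05,0,0],[0.1,-0.05,-0.4,0],[0.1,-0.05,-0.9,0],[0.1,-0.05,-1.3,0],[0.1,-0.05,-1.65,0],[0.1,-0.05,-1.75,0],[0.1,-0.05,-1.75,0]])

```text
clock: 28.17
eef_pos: [0.5432, 0.0389, 0.0843]
eef_rot: [[0.999, 0.051, 0.001], [0.051, -0.999, 0.0], [0.001, -0.0, -1.0]]
ft_force: [-0.2, -1.0, 5.9]
gripper_width: 0.564
```

```bash
python3 -c "
from h import *
s=ctrl.get_state();print(s['clock'],s['eef_pos'],s['eef_rot'][:,0],s['ft_force'])
im=snap('wrist','w27.png')
a=snap('side','s27.png')
cv2.imwrite('pics/c27.png',np.vstack([cv2.resize(a[150:215,260:370],(660,390),interpolation=cv2.INTER_CUBIC),cv2.resize(im[130:240,220:430],(660,210),interpolation=cv2.INTER_CUBIC)]))
"
```

```text
28.1667 [0.54315048 0.03891587 0.08434195] [9.98673133e-01 5.14884373e-02 9.56223509e-04] [-0.18952767 -1.00866931  5.88773766]
```

View pics/c27.png

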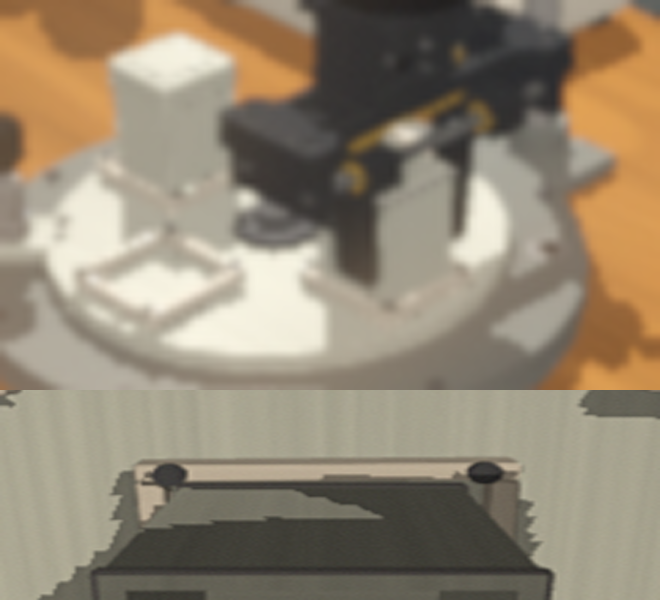

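Request:
drive_tool(commands=[[0,0,0,0],[0,0,0,0],[0,0,0,0],[0,0,0,0],[0,0,0,0]], jaw=-1)

```text
clock: 28.68
eef_pos: [0.5424, 0.0389, 0.0838]
eef_rot: [[0.999, 0.052, -0.0], [0.052, -0.999, -0.0], [-0.0, 0.0, -1.0]]
ft_force: [0.5, 0.2, 0.1]
gripper_width: 0.919
```

Request:
drive_tool(commands=[[0,0,2,0],[0,0,5,0],[0,0,8,0],[0,-2,10,0],[0,-6,11,0],[0,-6,11,0],[0,-6,11,0]])

```text
clock: 29.27
eef_pos: [0.5427, -0.0236, 0.1949]
eef_rot: [[0.999, 0.047, 0.002], [0.047, -0.999, -0.001], [0.002, 0.001, -1.0]]
ft_force: [-0.7, 0.3, -0.9]
gripper_width: 0.998
```

```bash
python3 -c "
from h import *
s=ctrl.get_state();print(s['clock'],s['eef_pos'],s['eef_rot'][:,0],s['ft_force'],s['q'])
m=ctrl.camera_model('wrist');np.save('m28.npy',m,allow_pickle=True)
im=snap('wrist','w28.png')
a=snap('side','s28.png')
cv2.imwrite('pics/c28.png',cv2.resize(a[130:220,240:370],(780,540),interpolation=cv2.INTER_CUBIC))
"
```

```text
29.2667 [ 0.54269957 -0.02359504  0.19491495] [0.998894   0.04698553 0.00177276] [-0.66680737  0.30736843 -0.89913688] [-0.55138746  0.51898129  0.67758265  1.91111737 -0.4237754   0.85592622
  0.39239748]
```

View pics/c28.png

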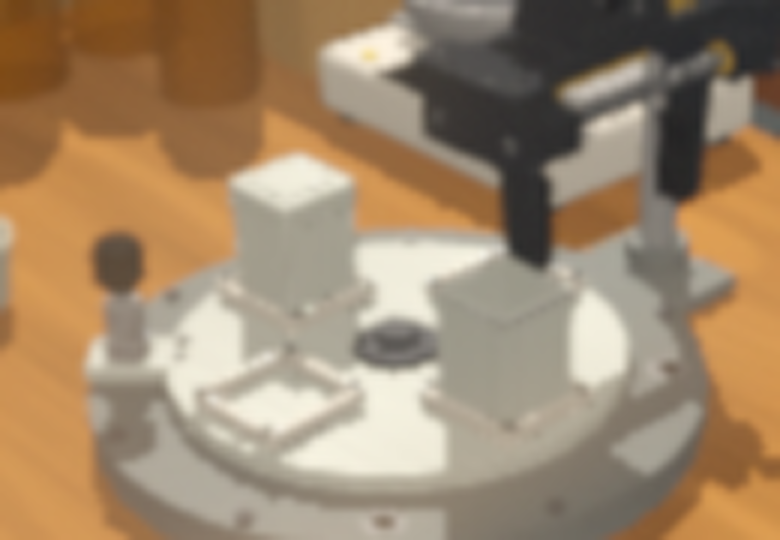

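View pics/w28.png

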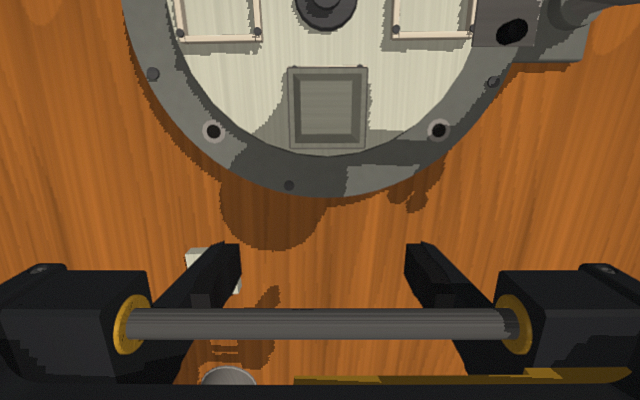

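Request:
drive_tool(commands=[[-4,0,0.5,0],[-8,1,1,0],[-11,4,1,0],[-11.3,8,1,0],[-11.3,12,1,0],[-11.3,15,1,0],[-11.3,15,1,0],[-11.3,15,1,0]])

```text
clock: 30.03
eef_pos: [0.4287, 0.1315, 0.2034]
eef_rot: [[0.998, 0.058, -0.001], [0.058, -0.998, -0.001], [-0.001, 0.0, -1.0]]
ft_force: [-0.4, -0.6, -0.8]
gripper_width: 1.001
```

Request:
drive_tool(commands=[[0,0,0,0],[0,0,0,0]])

```text
clock: 30.2
eef_pos: [0.4292, 0.1279, 0.2037]
eef_rot: [[0.999, 0.05, -0.001], [0.05, -0.999, -0.001], [-0.001, 0.001, -1.0]]
ft_force: [-0.5, 0.1, 0.5]
gripper_width: 0.998
```

```bash
python3 -c "
from h import *
s=ctrl.get_state();print(s['clock'],s['eef_pos'],s['eef_rot'][:,0],s['ft_force'],s['q'])
m=ctrl.camera_model('wrist');np.save('m29.npy',m,allow_pickle=True)
im=snap('wrist','w29.png');snap('side','s29.png')
print(proj(m,[.4265,.2374,.108]))
"
```

```text
30.2 [0.42924426 0.12793852 0.20372325] [ 9.98735922e-01  5.02594125e-02 -7.41485467e-04] [-0.48448568  0.10560622  0.51047553] [-0.98644893  0.33775947  0.71629999  2.13409616 -0.3155151   0.77474274
 -0.01917787]
(np.float64(327.3441685010729), np.float64(55.16782671113279))
```

View pics/w29.png

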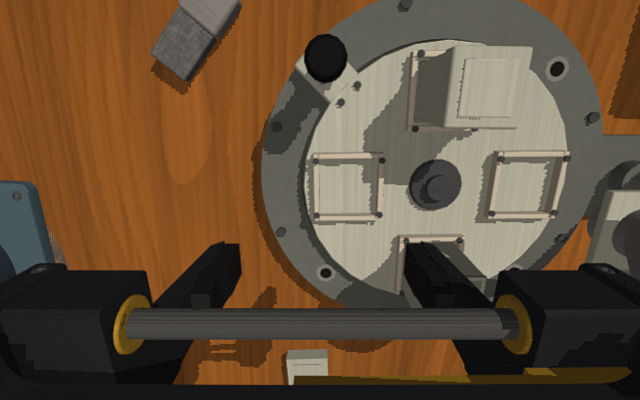

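```bash
python3 -c "
from h import *
m=np.load('m29.npy',allow_pickle=True).item();im=cv2.imread('pics/w29.png')
g=cv2.cvtColor(im,cv2.COLOR_BGR2GRAY);k=(g<35).astype(np.uint8);k[:25]=0;k[95:]=0;k[:,:295]=0;k[:,360:]=0
M=cv2.moments(k,True);u,v=M['m10']/M['m00'],M['m01']/M['m00'];print(u,v,cv2.boundingRect(k))
for z in(.108,.1,.095):print(onz(m,u,v,z))
H=[onz(m,325,272,.026),onz(m,557,68,.026)];print(H,(H[0]+H[1])/2)
"
```

```text
325.1657214870825 57.593572778827976 (305, 34, 42, 49)
[0.42514947 0.23587363 0.108     ]
[0.42515852 0.2369205  0.1       ]
[0.42516417 0.2375748  0.095     ]
[array([0.43665212, 0.02692261, 0.026     ]), array([0.63776596, 0.24908833, 0.026     ])] [0.53720904 0.13800547 0.026     ]
```

Request:
drive_tool(commands=[[-0.2,4,0,0],[-0.4,8,-1,0],[-0.4,10.8,-3,0],[-0.4,10.8,-5,0],[-0.4,10.8,-5,0],[-0.4,10.8,-5,0]])

```text
clock: 30.8
eef_pos: [0.4253, 0.2352, 0.1536]
eef_rot: [[0.999, 0.05, -0.002], [0.05, -0.999, -0.002], [-0.002, 0.002, -1.0]]
ft_force: [-0.6, 0.3, -0.2]
gripper_width: 1.0
```

Request:
drive_tool(commands=[[0,0,-2,0],[0,0,-4,0],[0,0,-5.4,0],[0,0,-5.5,0],[0,0,-5.5,0]])

```text
clock: 31.22
eef_pos: [0.4262, 0.2356, 0.0998]
eef_rot: [[0.999, 0.049, 0.0], [0.049, -0.999, -0.0], [0.0, 0.0, -1.0]]
ft_force: [0.5, -0.3, -0.2]
gripper_width: 1.001
```

```bash
python3 -c "
from h import *
s=ctrl.get_state();print(s['clock'],s['eef_pos'],s['eef_rot'][:,0],s['ft_force'],s['q'])
im=snap('wrist','w30.png');a=snap('side','s30.png')
cv2.imwrite('pics/c30.png',cv2.resize(a[130:220,220:350],(780,540),interpolation=cv2.INTER_CUBIC))
"
```

```text
31.2167 [0.4261622  0.23557428 0.09982416] [9.98805065e-01 4.88712209e-02 2.12683356e-04] [ 0.46916554 -0.34244398 -0.18548875] [-1.01414132  0.58278037  0.52902214  2.0925054  -0.517587    0.5950582
 -0.07057871]
```

View pics/c30.png

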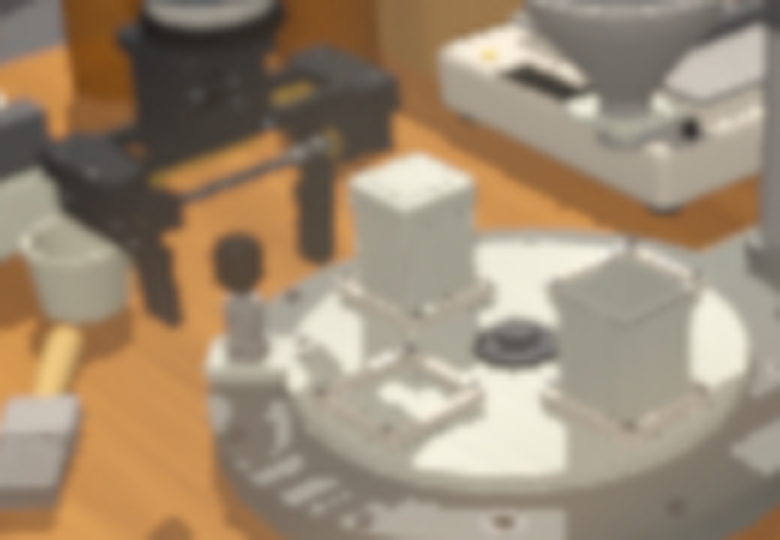

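View pics/w30.png

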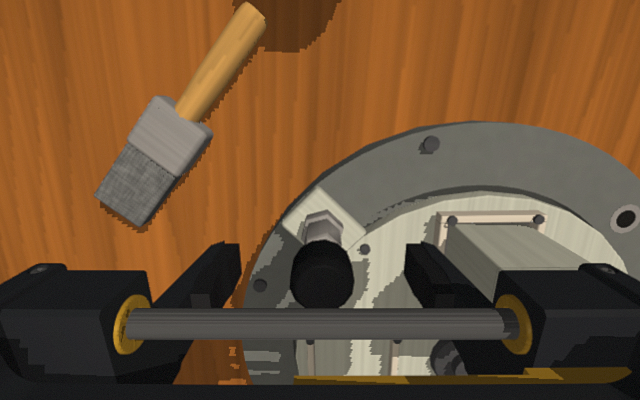

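Request:
drive_tool(commands=[[-0.1,0.1,-0.1,0],[-0.1,0.1,-0.1,0],[-0.1,0.1,-0.1,0],[-0.1,0.1,-0.1,0],[-0.1,0.1,-0.1,0],[-0.1,0.1,-0.1,0],[-0.1,0.1,-0.1,0],[-0.1,0.1,-0.1,0]], jaw=1)

```text
clock: 31.98
eef_pos: [0.4245, 0.2379, 0.098]
eef_rot: [[0.999, 0.052, -0.0], [0.052, -0.999, -0.0], [-0.0, 0.0, -1.0]]
ft_force: [-0.6, -0.7, 0.1]
gripper_width: 0.417
```

Request:
drive_tool(commands=[[0,0,0,0],[0,0,0,0],[0,0,0,0]])

```text
clock: 32.23
eef_pos: [0.4255, 0.2379, 0.0981]
eef_rot: [[0.999, 0.051, 0.002], [0.051, -0.999, 0.0], [0.002, -0.0, -1.0]]
ft_force: [4.4, 0.6, -4.4]
gripper_width: 0.321
```

Request:
drive_tool(commands=[[0,0,0.3,0],[0,0,0.6,0],[0,0,0.9,0],[0,0,1.2,0],[0,0,1.25,0],[0,0,1.25,0]])

```text
clock: 32.73
eef_pos: [0.4246, 0.237, 0.1103]
eef_rot: [[0.999, 0.051, 0.0], [0.051, -0.999, -0.002], [0.0, 0.002, -1.0]]
ft_force: [5.7, -2.0, -9.9]
gripper_width: 0.32
```

```bash
python3 -c "
from h import *
a=snap('side','s31.png');print(ctrl.get_state()['ft_force'])
cv2.imwrite('pics/c31.png',cv2.resize(a[150:220,220:320],(780,546),interpolation=cv2.INTER_CUBIC))
c=np.array([.5375,.1372]);k=np.array([.4252,.2370])
for t in range(0,100,10):
  r=np.radians(t);R=np.array([[np.cos(r),-np.sin(r)],[np.sin(r),np.cos(r)]])
  print(t,((R@(k-c)+c-k)*100).round(2),(R@(k-c)+c).round(3))
"
```

```text
[ 5.31211531 -2.38590065 -9.13546263]
0 [0. 0.] [0.425 0.237]
10 [-1.56 -2.1 ] [0.41  0.216]
20 [-2.74 -4.44] [0.398 0.193]
30 [-3.49 -6.95] [0.39  0.167]
40 [-3.79 -9.55] [0.387 0.141]
50 [ -3.63 -12.17] [0.389 0.115]
60 [ -3.03 -14.72] [0.395 0.09 ]
70 [ -1.99 -17.12] [0.405 0.066]
80 [ -0.55 -19.31] [0.42  0.044]
90 [  1.25 -21.21] [0.438 0.025]
```

View pics/c31.png

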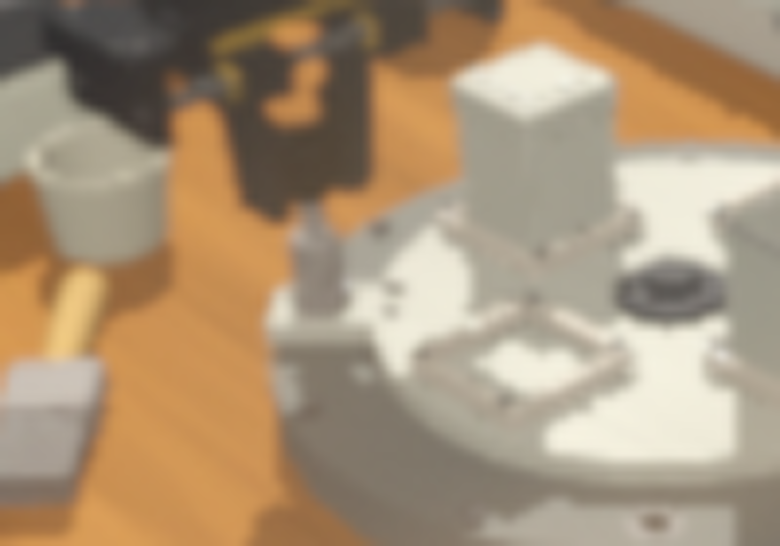

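```bash
python3 -c "
import numpy as np
c=np.array([.5375,.1372]);k=np.array([.4252,.2370])
P=lambda t:np.array([[np.cos(t),-np.sin(t)],[np.sin(t),np.cos(t)]])@(k-c)
for ts in([1,4,8,12,16,20,24,28],[32,36,40,44,48,52,56,60],[64,68,72,76,80,83,85,86]):
  b={1:0,32:28,64:60}[ts[0]]
  print([[*((P(np.radians(t))-P(np.radians(b)))*100).round(2),0,round((t-b)/5,1)] for t in ts])
"
```

```text
[[np.float64(-0.17), np.float64(-0.2), 0, 0.2], [np.float64(-0.67), np.float64(-0.81), 0, 0.8], [np.float64(-1.28), np.float64(-1.66), 0, 1.6], [np.float64(-1.83), np.float64(-2.55), 0, 2.4], [np.float64(-2.32), np.float64(-3.48), 0, 3.2], [np.float64(-2.74), np.float64(-4.44), 0, 4.0], [np.float64(-3.09), np.float64(-5.43), 0, 4.8], [np.float64(-3.37), np.float64(-6.44), 0, 5.6]]
[[np.float64(-0.21), np.float64(-1.03), 0, 0.8], [np.float64(-0.35), np.float64(-2.07), 0, 1.6], [np.float64(-0.42), np.float64(-3.11), 0, 2.4], [np.float64(-0.41), np.float64(-4.16), 0, 3.2], [np.float64(-0.33), np.float64(-5.21), 0, 4.0], [np.float64(-0.18), np.float64(-6.24), 0, 4.8], [np.float64(0.05), np.float64(-7.27), 0, 5.6], [np.float64(0.34), np.float64(-8.28), 0, 6.4]]
[[np.float64(0.37), np.float64(-0.98), 0, 0.8], [np.float64(0.8), np.float64(-1.94), 0, 1.6], [np.float64(1.3), np.float64(-2.86), 0, 2.4], [np.float64(1.86), np.float64(-3.75), 0, 3.2], [np.float64(2.48), np.float64(-4.59), 0, 4.0], [np.float64(2.98), np.float64(-5.19), 0, 4.6], [np.float64(3.34), np.float64(-5.58), 0, 5.0], [np.float64(3.52), np.float64(-5.77), 0, 5.2]]
```

Request:
drive_tool(commands=[[-0.17,-0.2,0,0.2],[-0.67,-0.81,0,0.8],[-1.28,-1.66,0,1.6],[-1.83,-2.55,0,2.4],[-2.32,-3.48,0,3.2],[-2.74,-4.44,0,4.0],[-3.09,-5.43,0,4.8],[-3.37,-6.44,0,5.6]])

```text
clock: 33.45
eef_pos: [0.3913, 0.1729, 0.1105]
eef_rot: [[0.856, 0.517, 0.002], [0.517, -0.856, -0.0], [0.001, 0.001, -1.0]]
ft_force: [5.3, -0.5, -10.8]
gripper_width: 0.323
```

```bash
python3 -c "
from h import *
s=ctrl.get_state();print(s['clock'],s['eef_pos'],s['ft_force'],s['gripper_width'],s['q'])
a=snap('side','s32.png')
cv2.imwrite('pics/c32.png',cv2.resize(a[130:230,220:365],(783,540),interpolation=cv2.INTER_CUBIC))
"
```

```text
33.45 [0.39129134 0.17287256 0.11048397] [  5.32115578  -0.49945266 -10.83416244] 0.32330836651957057 [-0.86735764  0.45998231  0.41694927  2.22807294 -0.37038219  0.5165241
  0.37921167]
```

View pics/c32.png

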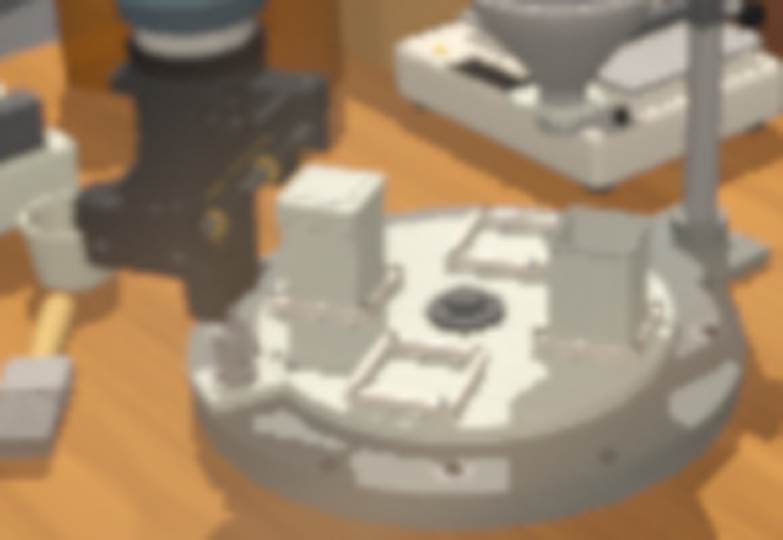

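Request:
drive_tool(commands=[[-0.21,-1.03,0,0.8],[-0.35,-2.07,0,1.6],[-0.42,-3.11,0,2.4],[-0.41,-4.16,0,3.2],[-0.33,-5.21,0,4.0],[-0.18,-6.24,0,4.8],[0.05,-7.27,0,5.6],[0.34,-8.28,0,6.4]])

```text
clock: 34.17
eef_pos: [0.3945, 0.0906, 0.1105]
eef_rot: [[0.452, 0.892, 0.001], [0.892, -0.452, 0.0], [0.001, 0.0, -1.0]]
ft_force: [4.0, 0.9, -10.1]
gripper_width: 0.323
```

Request:
drive_tool(commands=[[0.37,-0.98,0,0.8],[0.8,-1.94,0,1.6],[1.3,-2.86,0,2.4],[1.86,-3.75,0,3.2],[2.48,-4.59,0,4.0],[2.98,-5.19,0,4.6],[3.34,-5.58,0,5.0],[3.52,-5.77,0,5.2]])

```text
clock: 34.83
eef_pos: [0.4293, 0.0327, 0.1102]
eef_rot: [[0.018, 1.0, -0.001], [1.0, -0.018, 0.0], [0.0, -0.001, -1.0]]
ft_force: [2.5, 0.8, -9.1]
gripper_width: 0.326
```

```bash
python3 -c "
from h import *
s=ctrl.get_state();print(s['clock'],s['eef_pos'],s['ft_force'],s['gripper_width'],s['q'])
p=s['eef_pos'][:2]-[.5375,.1372];print('az',np.degrees(np.arctan2(p[1],p[0]))%360-138.4,np.hypot(*p))
a=snap('side','s33.png');snap('top','t33.png');snap('wrist','w33.png')
cv2.imwrite('pics/c33.png',cv2.resize(a[130:230,220:365],(783,540),interpolation=cv2.INTER_CUBIC))
"
```

```text
34.8333 [0.42925867 0.03268921 0.11021245] [ 2.50416877  0.8000211  -9.14615606] 0.32571053428584834 [-0.29865649  0.4364364   0.14108511  2.20783983 -0.12356363  0.50527965
  1.49068513]
az 85.59543955375253 0.15046158907290846
```

View pics/c33.png

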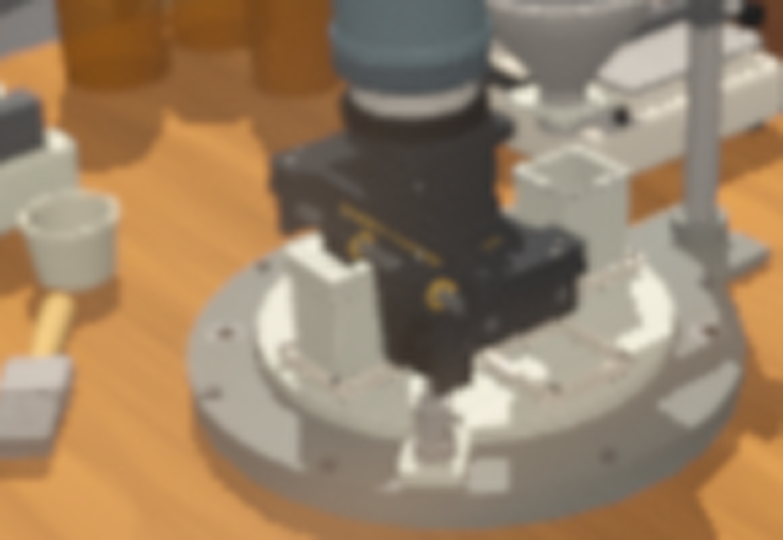

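View pics/w33.png

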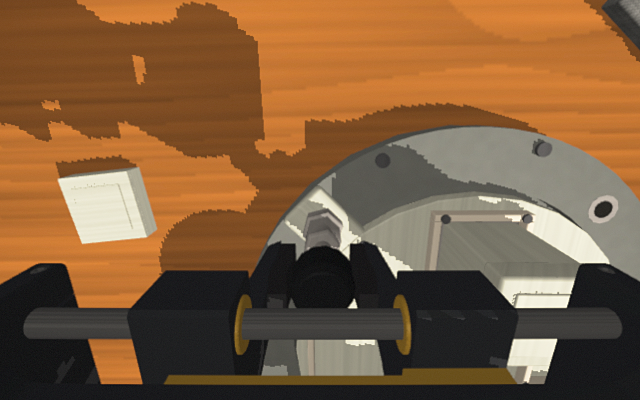

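Request:
drive_tool(commands=[[0.3,-0.3,0,0.3],[0.6,-0.57,0,0.6],[0.8,-0.76,0,0.8],[0.8,-0.76,0,0.8],[0.8,-0.76,0,0.8]])

```text
clock: 35.4
eef_pos: [0.4368, 0.0255, 0.1103]
eef_rot: [[-0.051, 0.999, -0.001], [0.999, 0.051, -0.0], [-0.0, -0.001, -1.0]]
ft_force: [1.2, 0.3, -9.8]
gripper_width: 0.324
```

```bash
python3 -c "
from h import *
s=ctrl.get_state();print(s['clock'],s['eef_pos'],s['ft_force'])
p=s['eef_pos'][:2]-[.5375,.1372];print('az',np.degrees(np.arctan2(p[1],p[0]))%360-138.5,np.hypot(*p))"
```

```text
35.4 [0.43678872 0.02550434 0.11030642] [ 1.19231481  0.31323204 -9.82689721]
az 89.46034901915908 0.1503950871795739
```

Request:
drive_tool(commands=[[0.05,-0.05,-0.3,0],[0.1,-0.1,-0.6,0],[0.1,-0.1,-0.9,0],[0.1,-0.1,-1.2,0],[0.1,-0.1,-1.25,0],[0.1,-0.1,-1.25,0]])

```text
clock: 35.9
eef_pos: [0.438, 0.0246, 0.098]
eef_rot: [[-0.052, 0.999, -0.001], [0.999, 0.052, 0.0], [0.0, -0.001, -1.0]]
ft_force: [-3.2, 0.1, -0.3]
gripper_width: 0.323
```

Request:
drive_tool(commands=[[0,0,0,0],[0,0,0,0],[0,0,0,0],[0,0,0,0],[0,0,0,0]], jaw=-1)

```text
clock: 36.32
eef_pos: [0.439, 0.0245, 0.0982]
eef_rot: [[-0.051, 0.999, 0.001], [0.999, 0.051, 0.0], [0.0, 0.001, -1.0]]
ft_force: [-0.5, -1.1, 0.6]
gripper_width: 0.676
```

Request:
drive_tool(commands=[[0,0,3,0],[0,0,7,0],[0,-3,10,0],[0,-7,12,0],[0,-10,13,0],[0,-10,13,0],[0,-10,13,0]])

```text
clock: 36.9
eef_pos: [0.4388, -0.0772, 0.2288]
eef_rot: [[-0.047, 0.999, 0.002], [0.999, 0.047, -0.0], [-0.0, 0.002, -1.0]]
ft_force: [-0.1, 0.7, -0.2]
gripper_width: 0.999
```

```bash
python3 -c "
from h import *
s=ctrl.get_state();print(s['clock'],s['eef_pos'],s['ft_force'])
a=snap('side','s34.png');t=snap('top','t34.png')
cv2.imwrite('pics/c34.png',cv2.resize(a[110:230,220:375],(775,600),interpolation=cv2.INTER_CUBIC))
cv2.imwrite('pics/t34z.png',cv2.resize(t[90:250,200:400],(750,600),interpolation=cv2.INTER_CUBIC))
"
```

```text
36.9 [ 0.43882914 -0.0771549   0.22879285] [-0.05729926  0.72575639 -0.17860219]
```

View pics/c34.png

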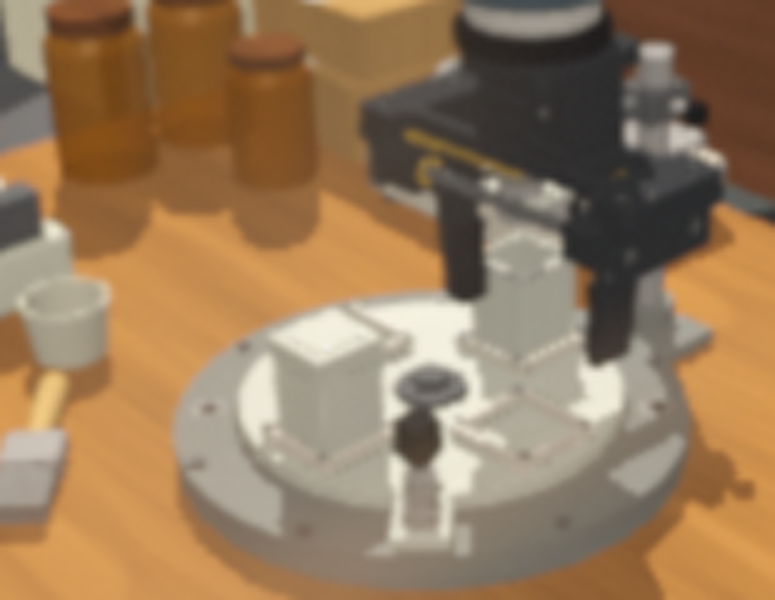

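View pics/t34z.png

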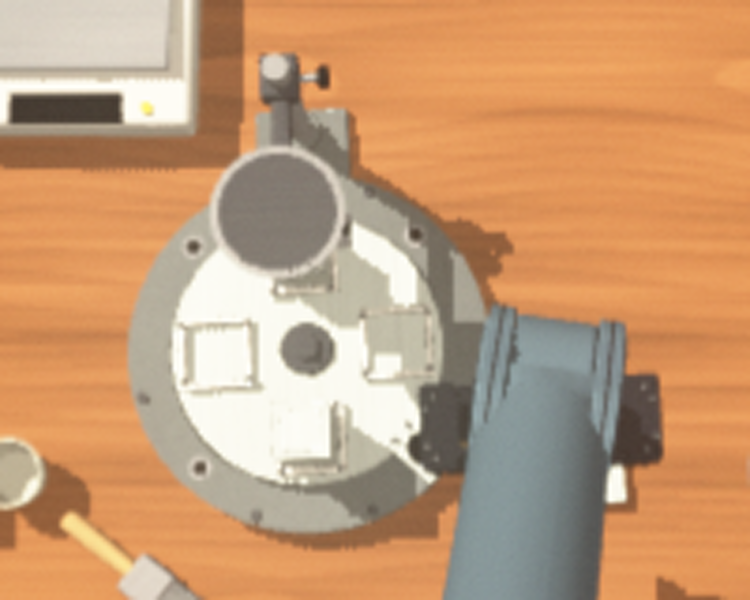

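```bash
python3 -c "
from h import *
def knob(f,win):
  im=cv2.imread(f);g=cv2.cvtColor(im,cv2.COLOR_BGR2GRAY);a,b,c,d=win;k=np.zeros_like(g);k[a:b,c:d]=(g[a:b,c:d]<75)
  n,l,st,ce=cv2.connectedComponentsWithStats(k);i=1+np.argmax(st[1:,4]);print(f,ce[i],st[i])
knob('pics/s0.png' if 0 else 'pics/side0.png',(160,195,245,275))
knob('pics/s34.png',(188,206,295,312))
print(proj('side',[.4252,.2370,.0945]),proj('side',[.4376,.0249,.0945]),proj('side',[.4376,.0249,.1035]))
im=cv2.imread('pics/s34.png');cv2.imwrite('pics/k34.png',np.hstack([cv2.resize(im[180:230,280:330],(390,390),interpolation=cv2.INTER_CUBIC),cv2.resize(cv2.imread('pics/side0.png')[160:210,235:285],(390,390),interpolation=cv2.INTER_CUBIC)]))
"
```

```text
pics/side0.png [257.33333333 173.66666667] [257 173   2   2   3]
pics/s34.png [303.05660377 196.83018868] [300 192   7  10  53]
(np.float64(259.2817002334239), np.float64(173.38943360827895)) (np.float64(303.0262012112104), np.float64(197.33208501547526)) (np.float64(302.9109710096039), np.float64(194.6745007597314))
```

View pics/k34.png

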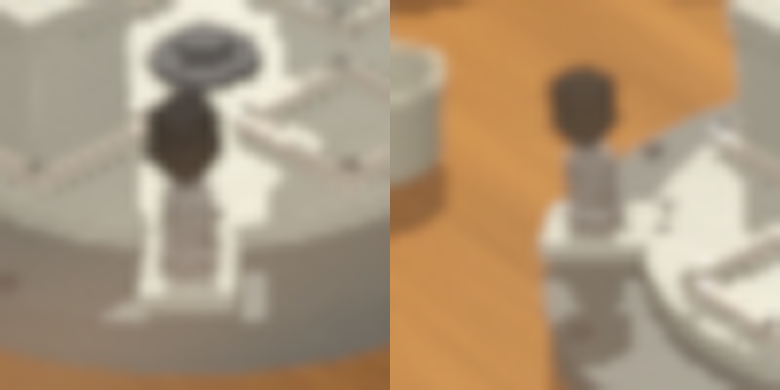

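```bash
python3 -c "
from workcell import ctrl
print(ctrl.get_state()['clock']);print(ctrl.job_done())"
```

```text
37.0
the job is handed in; nothing more can be done
None
```

I turned the tin mouth-up, set it in the loading nest, turned the table one station counter-clockwise and locked it. I handed the job in at 37 s.

**Turning the tin:** the tool only turns about the vertical, so I rolled the tin over against the edge of the fixed flange, one quarter turn at a time. The first attempt at the second quarter turn slipped over the flange. I laid the tin down, gripped it higher and nearer its closed end, and the roll then worked.

**Placing and indexing:** I set the tin in the nest and let it go. I then gripped the plunger knob, lifted it 12 mm, swung it round to about 89.5° and lowered it into the next hole.

**Last checks:**
- **Plunger:** the knob showed at row 196.8 in the side view. I expected 197.3 if home and 194.7 if resting on the flange, so it is home. At the same height the knob no longer pulled on the gripper, which agrees.
- **Tins:** the side view showed both standing upright in their nests, the open tin under the spout.
- **Robot:** it was clear of everything, with contact forces near zero.

I did not measure the tin's final distance from the spout axis or the exact dial angle; I took both from the seated pin and the side view. The top and wrist cameras disagreed by about 4 mm on the dial's centre, and I used the wrist camera's value. I did not measure the other things on the bench again at the end. No failure showed in any picture.

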